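Seat a sample cartridge against the stop of a V-groove reader

TASK

Take the long cartridge from the rack and lay it in the V-groove of the reader in front of the arch, with its plain foot end towards the stop. Then slide it gently along the groove, under the arch, until its foot butts on the disc of the stop, press it lightly there for about a second so that it is fully home, and leave it lying there released. The stop is delicate and its disc is set differently each time: feel for it and do not ram it; leave the two short cartridges and the jar and dishes where they are.

Things in the scene. Friction and masses are not known exactly. Their poses are not given: they have to be found in the camera images.
- cartridge: the long cartridge: a loose plain steel cylinder, 30 mm in diameter, 110 mm long overall, with a narrower grey cap (22 mm in diameter, 14 mm long) on one end; 0.15 to 0.3 kg. The two others in the rack are alike but 80 mm long. Origin at its centre (on the axis, half-way along); x runs from the cap end to the plain foot end. In the rack its axis is level, 38 mm above the table.
- cartridge_foot (a point): centre of the flat foot end face of the long cartridge, 55 mm from its centre, opposite the cap; same axes as the cartridge
- rack: white rack fixed to the table, base 116 x 222 mm, 8 mm thick; origin under its centre; three cartridges lie along its x (feet to +x) in V-rests at y = -70, 0, +70 mm, on two 10 mm wide supports at x = -28 and +28 mm, so the middle of each is free for fingers. Which rest holds the long one varies.
- reader: reader fixed to the table: grey base 250 x 90 mm, 12 mm thick, origin at the centre of its underside, x along the groove towards the stop. Along its centre line stands a folded aluminium V-channel from x = -114 to +114 mm; at the far end a stop, shortly before it an arch. A grey box 36 mm tall follows from x = 125 to 175 mm. When home, the cartridge's centre is at x = 39 to 59 mm.
- groove (a point): where the cartridge's centre can go when it is laid in the V-groove (20 mm either way is fine); axes as the reader's, at reader x = -30 mm, 58 mm above the table = axis height of a cartridge lying in the groove. The channel (110 degrees) is only 26 mm wide on a thin web, so fingers can straddle it; its edges are 47 mm above the table. Sliding friction varies, 1 to 3 N, much more if the push also bears down on it.
- arch (a point): top centre of the fixed grey arch over the groove, 92 mm above the table. It spans reader x = 52 to 80 mm, is 66 mm wide; opening 42 mm wide, its underside 82 mm above the table. The groove is open above from its near end to the arch; the cartridge's foot must lie short of the arch when laid in.
- stop: post of the stop, grey, fixed at reader x = 128 mm; origin at its centre 58 mm above the table, axes as the reader's. Through it a steel screw with a 20 mm disc faces the groove (-x); the disc is what the foot must touch. It is screwed out differently each time: its face is 14 to 34 mm before this origin, not measured. A thin sensing pin stands 2 mm out of the disc and yields to 0.6 N; the disc itself is rigid.
- disc_mid (a point): the middle of the disc's possible range, 24 mm before the post's origin on the groove axis (reader x = 104 mm); the true disc face is up to 10 mm either way along the groove. The disc is delicate: more than 15 N on it spoils it; a light press of about 3 to 10 N on it, over and above the sliding friction, kept for about a second, seats the cartridge.
- short_a: a short cartridge (30 mm in diameter, 80 mm long) in the rack, origin at its centre, x towards its foot; leave it alone
- short_b: the other short cartridge, alike; leave it alone
- dishes: two stacked clear dishes, 60 mm in diameter, 30 mm tall, origin under their centre; leave them alone
- jar: small amber jar 52 mm in diameter, 60 mm tall, origin under its centre; leave it alone
Things that resemble listed ones, but are neither listed nor needed, are in the scene too. Leave any yellow look-alike of the cartridge alone.

How it is judged:
On the way, in this order (a step that is already met when the one before it is completed fails the run):
1. the long cartridge lies in the groove, in front of the arch, foot towards the stop (y of cartridge in the frame of stop between -0.003 and 0.003 m and z of cartridge in the frame of stop between -0.003 and 0.003 m and angle between the x axis of cartridge and the x axis of stop, either way round below 0.05 rad and x of cartridge_foot in the frame of stop between -0.145 and -0.07 m and x of cartridge in the frame of stop below -0.12 m), for 0.2 s.
2. its foot is pressed lightly on the stop (2 to 15 N for 0.3 s) (y of cartridge in the frame of stop between -0.003 and 0.003 m and z of cartridge in the frame of stop between -0.003 and 0.003 m and angle between the x axis of cartridge and the x axis of stop, either way round below 0.05 rad and x of cartridge_foot in the frame of stop above -0.038 m and contact force between cartridge and stop between 2 and 15 N), for 0.3 s.
At the end, for the whole second after the job is handed in: the long cartridge lies at rest and released in the V-groove (within 3 mm sideways and in height, within 0.05 rad), its plain foot end against the stop so that it still holds the stop's sensing pin in (within 2 mm of the disc, over 0.1 N on the pin) (y of cartridge in the frame of stop between -0.003 and 0.003 m and z of cartridge in the frame of stop between -0.003 and 0.003 m and angle between the x axis of cartridge and the x axis of stop, either way round below 0.05 rad and x of cartridge_foot in the frame of stop between -0.037 and -0.011 m and contact force between cartridge and stop above 0.1 N and linear speed of cartridge below 0.01 m/s and contact force between cartridge and the arm below 0.1 N and contact force between cartridge and the fingers below 0.1 N); the robot touches nothing.
It fails at once if the stop is pushed with more than 15 N (contact force between anything else and stop above 15 N).
It fails at once if a short cartridge is moved by more than 15 mm (distance of any of short_a, short_b from where it was at the start of the episode above 0.015 m).
It fails at once if the jar or the dishes are moved by more than 15 mm (distance of any of dishes, jar from where it was at the start of the episode above 0.015 m).
It also fails if it takes over 72 s, if anything falls off the work surface, if the arm or the gripper's body presses on something with over 40 N, if the wrist force passes 120 N, or if a joint passes its speed limit or range.

ROBOT

A 6-joint arm with a two-finger parallel gripper is mounted at the origin on the work surface. World frame = base frame: x ahead of the robot, y to its left, z up, the work surface at z = 0. Lengths are in m, angles in rad, forces in N, time in s.
With the tool pointing down it reaches from about 0.3 to 0.875 m from the base axis. Payload 6.4 kg.
Tool frame: the origin (TCP) lies midway between the tips of the shut fingers; the grasp point (between the pads) lies 19 mm behind it; z points along the fingers, y is the direction in which the jaws open and shut (so a half turn about z gives the same grasp; the last joint's range is limited). The gripper opens to 85 mm and grips with 20 to 120 N. Pads are 22 mm wide; open, the fingers measure 114 mm over their backs; the gripper's body (76 mm by 85 mm) begins 54 mm behind the grasp point. The pads swing forward as they close: fully open they stand 13 mm farther back than shut.
Start: joints at [-1.344, 0.181, 1.607, -0, 1.354, -0.206], TCP at [0.241, -0.522, 0.231] pointing down, gripper open.
Joint ranges: [-2.99, 2.99], [-0.89, 2.07], [0.3, 2.58], [-1.14, 4.28], [0, 2.63], [-3.12, 3.12]. Speed limits (rad/s): [2.57, 2.57, 3.01, 3.14, 3.14, 3.14].

INTERFACE

Orientations are given as a unit quaternion [w, x, y, z].
In Python, from bench import ctrl, optics, ticket gives the robot as it stands. The module is installed in compiled form; this text tells all that it offers.
- The arm moves only by the tool step_arm, never from a script. Its argument "targets" is text: rows parted by semicolons, each of 6 numbers parted by spaces: the shift along the tool's x, y, z in mm, then the turn, a rotation vector about the tool's x, y, z in rad. In form: dx dy dz rx ry rz; .... A call has 1 to 8 rows; each row is the pose to reach, as a shift and turn from the pose commanded when the call began, along the tool's axes at that moment; what a row does not reach only later rows make up. A row lasts 1/8 s, in which the tool goes at most 62.5 mm and 10.7 degrees, less where a joint would pass 70% of its speed; a pose out of reach is approached as far as the arm can. A call with a gripper value outside its range is refused whole. "grip" is the opening in per cent of the stroke, from 0 (shut) to 100 (fully open), set as the call begins (left out, the last holds). The fingers move at their own pace and stop on an object; the grip force is fixed at half the most. Time passes only in rows, so rows that repeat a pose let the fingers close. It gives the time, the measured TCP pose, the force and the opening at its end, in the units of the state.
- ctrl.get_obs(): the state, without advancing time (a new reading comes with each control period).
- optics.camera(name): name is "scene" or "side" or "wrist"; returns a dict with "image" (384x512x3 uint8, red, green, blue), "mtx" (3x3 intrinsics, pixels), "xyz" and "orientation" of the camera in the world. Camera axes: x right, y up, looking along -z (the intrinsics and any distortion apply to the point x, -y, -z); pixel columns grow to the right and rows downward; lengths in m; the calibration is good to about 2 mm. A picture is of the moment at which its call begins. There is no depth.
- ticket.hand_in(): hands the job in, once; it reports no verdict.
The state is a dict: "time_s": time; "q": joint angles; "dq": joint speeds; "joint_efforts": joint torques, N m; "eef_pos": TCP position; "eef_rot": TCP orientation; "wrist_force": force on the tool from outside, world axes, zero at the start; "torque": the same for the moment, N m; "opening": opening from 0.0 (shut) to 1.0 (fully open).
Only numpy, scipy, OpenCV 4.12 (cv2) and the standard library are available. Lean on these libraries where they do the work, as an engineer would, in place of code of your own. Each camera call takes 0.05 s, during which the arm holds its last target.

## Working session

There is one attempt and no reset: what is moved stays moved. The work goes in short steps, Python scripts to look and compute and a tool call to move; the robot and the scene stay as the last step left them, time stands still between calls to the robot, and variables do not carry over. Pictures are saved under pics/ and viewed, and the job is handed in when it is done.

Besides the shell and the picture viewer there is one more tool, called after ">>>" as a command line: name --argument value ..., lists and objects as JSON in quotes. step_arm: Moves the arm, as the interface text tells. Its arguments: {"type":"object","properties":{"targets":{"type":"string"},"grip":{"type":"number"}},"required":["targets"]}

```bash
mkdir -p pics; cat > h.py <<'E'
import numpy as np, cv2
from scipy.spatial.transform import Rotation as R
from bench import ctrl, optics, ticket
def q2r(q): return R.from_quat([q[1],q[2],q[3],q[0]]).as_matrix()
def cam(n,tag):
    c=optics.camera(n); cv2.imwrite(f'pics/{tag}.png',c['image'][:,:,::-1])
    np.savez(f'{tag}.npz',image=c['image'],mtx=c['mtx'],xyz=c['xyz'],ori=c['orientation'],dist=np.array(c.get('dist',c.get('distortion',[0,0,0,0,0])),float).ravel())
    return c
def load(tag): return np.load(f'{tag}.npz')
def ray(c,u,v):
    p=cv2.undistortPoints(np.array([[[u,v]]],float),c['mtx'],c['dist'])[0,0]
    d=q2r(c['ori'])@np.array([p[0],-p[1],-1.]); return np.array(c['xyz']),d/np.linalg.norm(d)
def onz(c,u,v,z):
    o,d=ray(c,u,v); return o+d*(z-o[2])/d[2]
def proj(c,P):
    p=q2r(c['ori']).T@(np.array(P,float)-c['xyz']); p=p*[1,-1,-1]
    return cv2.projectPoints(p.reshape(1,1,3),np.zeros(3),np.zeros(3),c['mtx'],c['dist'])[0].ravel()
def tri(c1,uv1,c2,uv2):
    o1,d1=ray(c1,*uv1);o2,d2=ray(c2,*uv2)
    s=np.linalg.lstsq(np.c_[d1,-d2],o2-o1,rcond=None)[0]
    a=o1+s[0]*d1;b=o2+s[1]*d2; return (a+b)/2,np.linalg.norm(a-b)
E
python3 - <<'E'
from h import *
for n in ['scene','side','wrist']:
    c=cam(n,n+'0'); print(n,[k for k in c if k!='image'],c['mtx'].tolist() if hasattr(c['mtx'],'tolist') else c['mtx'],c['xyz'],c['orientation'],{k:c[k] for k in c if 'dist' in k})
print(ctrl.get_obs())
E
```

```text
scene ['mtx', 'xyz', 'orientation'] [[397.11707360258504, 0.0, 247.8957195474434], [0.0, 397.11707360258504, 192.67613568717644], [0.0, 0.0, 1.0]] [ 1.1660881  -0.02890988  0.73753659] [0.67077226 0.26579173 0.24287012 0.64840839] {}
side ['mtx', 'xyz', 'orientation'] [[471.1375475617374, 0.0, 248.05316543676454], [0.0, 471.1375475617374, 194.7128887651878], [0.0, 0.0, 1.0]] [ 0.43867588 -0.74318228  0.80357106] [ 0.91553369  0.39353995 -0.02481217 -0.07942749] {}
wrist ['mtx', 'xyz', 'orientation'] [[283.4777183782619, 0.0, 257.460470772215], [0.0, 283.4777183782619, 187.95933084707107], [0.0, 0.0, 1.0]] [ 0.30101975 -0.49335684  0.37290388] [ 0.83449297 -0.11253361  0.0725163  -0.53450823] {}
{'time_s': 0.15, 'q': array([-1.34429727e+00,  1.81403462e-01,  1.60776085e+00, -2.09872160e-05,
        1.35383464e+00, -2.06306655e-01]), 'dq': array([-0.00145322, -0.00168089, -0.00239254,  0.0019801 ,  0.00129191,
        0.00058273]), 'joint_efforts': array([ 5.14850981e-04, -4.45267117e+01, -3.51692712e+01, -3.32911241e-04,
        5.84880341e-03,  3.74961860e-05]), 'eef_pos': array([ 0.24107406, -0.52155043,  0.23058096]), 'eef_rot': array([-7.03009846e-04,  9.76675409e-01,  2.14719935e-01, -1.73444970e-05]), 'wrist_force': array([-0.90049765,  0.30748929,  0.01879781]), 'torque': array([-0.01288021,  0.00362858, -0.03628478]), 'opening': 0.9973482467964542}
```

View pics/scene0.png

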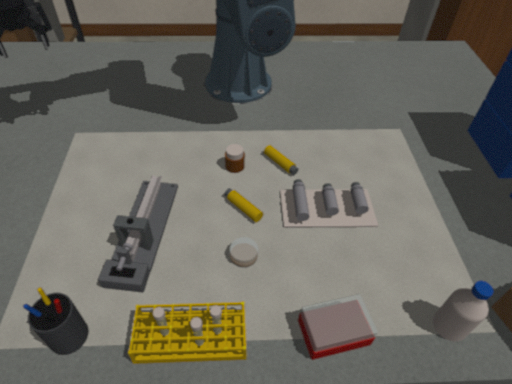

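View pics/side0.png

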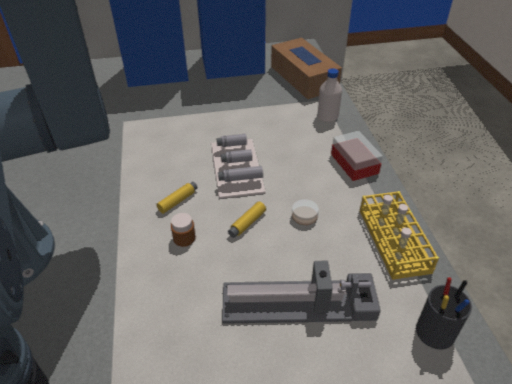

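View pics/wrist0.png

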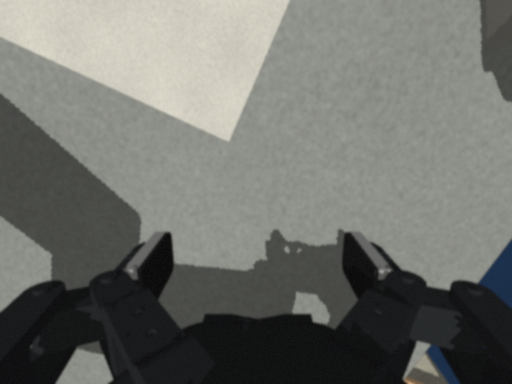

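The scene view shows three steel cartridges in the rack: (301,200), (330,198) and (360,197). The one at (301,200) is visibly longest; side view shows it at (240,174). The yellow ones at (281,160) and (243,205) are look-alikes. The reader is at scene (140,235) and side (300,300), with its arch and stop toward +x. I'll confirm this in enlarged crops.

```bash
python3 - <<'E'
from h import *
a=load('side0')['image'][120:205,200:280,::-1]; b=load('side0')['image'][255:330,215:390,::-1]
c=load('scene0')['image'][170:235,270:385,::-1]; d=load('scene0')['image'][170:295,90:190,::-1]
for im,n,s in ((a,'ca',6),(b,'cb',4),(c,'cc',6),(d,'cd',4)):
    cv2.imwrite(f'pics/{n}.png',cv2.resize(im,None,fx=s,fy=s,interpolation=cv2.INTER_CUBIC))
E
```

```text
(no output)
```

View pics/ca.png

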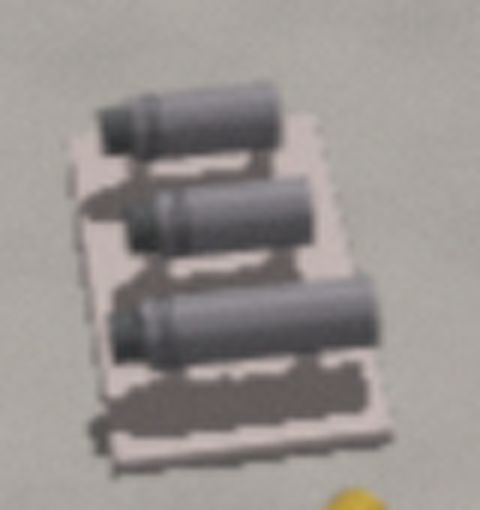

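View pics/cb.png

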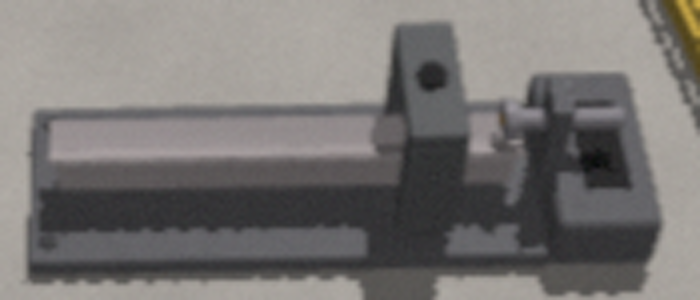

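View pics/cc.png

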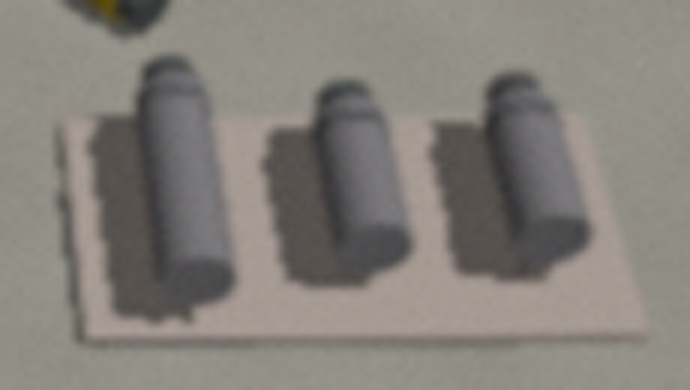

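View pics/cd.png

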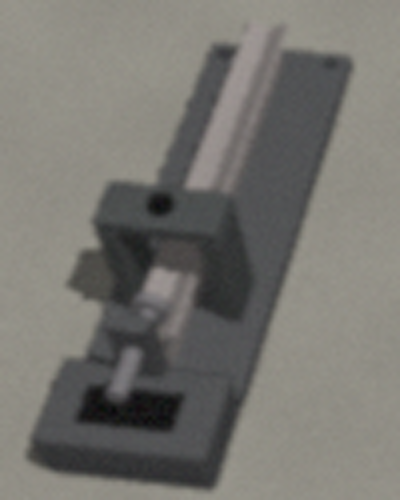

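```bash
python3 - <<'E'
from h import *
S=load('side0');C=load('scene0')
f=lambda o,x,y,s:(o[0]+(x+.5)/s-.5,o[1]+(y+.5)/s-.5)
A=lambda x,y:f((200,120),x,y,6);B=lambda x,y:f((215,255),x,y,4);Cc=lambda x,y:f((270,170),x,y,6);D=lambda x,y:f((90,170),x,y,4)
# arch hole
P,e=tri(S,B(432,75),C,D(160,203));print('arch hole',P,e, onz(S,*B(432,75),.092),onz(C,*D(160,203),.092))
# rack corners bottom/top z=.008
for n,p in (('side nearL',onz(S,*A(115,462),.008)),('side nearR',onz(S,*A(390,435),.008)),('side farL',onz(S,*A(72,145),.008)),('side farR',onz(S,*A(315,118),.008)),
 ('sc',onz(C,*Cc(85,335),.008)),('sc',onz(C,*Cc(645,330),.008)),('sc',onz(C,*Cc(62,122),.008)),('sc',onz(C,*Cc(583,115),.008))): print(n,p.round(4))
# long: top ridge line approx, foot
print('foot ctr scene',onz(C,*Cc(198,280),.038),'cap',onz(C,*Cc(166,75),.040))
print('foot ctr side',onz(S,*A(370,312),.038),'cap',onz(S,*A(118,334),.038))
# reader: base box top corners at end (36mm)
for p in ((58,362),(237,385),(218,470),(35,440)): print('box',onz(C,*D(*p),.036).round(4))
for p in ((628,75),(655,225),(555,225)): print('box s',onz(S,*B(*p),.036).round(4))
for p in ((33,112),(30,262)): print('base s',onz(S,*B(*p),.012).round(4))
for p in ((210,45),(350,60)): print('base c',onz(C,*D(*p),.012).round(4))
E
```

```text
arch hole [ 0.6518213  -0.23794436  0.09177444] 0.0010635301288569779 [ 0.65145226 -0.23762341  0.092     ] [ 0.65247519 -0.23818908  0.092     ]
side nearL [0.4918 0.0908 0.008 ]
side nearR [0.6049 0.0861 0.008 ]
side farL [0.4977 0.3049 0.008 ]
side farR [0.6115 0.3042 0.008 ]
sc [0.6098 0.0908 0.008 ]
sc [0.6132 0.3089 0.008 ]
sc [0.4983 0.0925 0.008 ]
sc [0.4996 0.3124 0.008 ]
foot ctr scene [0.6078442  0.13124954 0.038     ] cap [0.50275929 0.13203927 0.04      ]
foot ctr side [0.60462869 0.12936122 0.038     ] cap [0.50017454 0.13487725 0.038     ]
box [ 0.7105 -0.292   0.036 ]
box [ 0.7269 -0.199   0.036 ]
box [ 0.7747 -0.2022  0.036 ]
box [ 0.7554 -0.2942  0.036 ]
box s [ 0.7644 -0.2152  0.036 ]
box s [ 0.7463 -0.2998  0.036 ]
box s [ 0.7006 -0.2916  0.036 ]
base s [ 0.4692 -0.1672  0.012 ]
base s [ 0.4568 -0.2532  0.012 ]
base c [ 0.4629 -0.2528  0.012 ]
base c [ 0.4779 -0.164   0.012 ]
```

Arch top triangulates to z = 0.0918 (must be 0.092), and the two views agree within 1 mm. The rack measures 114 x 218 mm (given 116 x 222) and the long cartridge about 105–110 mm. All of these are in reach. Next I'll look from the wrist camera above the long cartridge.

```bash
cat >> h.py <<'E'
def goto(p,yaw,cur=None):
    """shift (mm) and turn in tool axes to reach TCP p with tool x at yaw, pointing straight down"""
    o=ctrl.get_obs(); q=np.array(o['eef_rot']); M=q2r(q); 
    x0=np.array(o['eef_pos']) if cur is None else np.array(cur)
    d=M.T@(np.array(p)-x0)*1000
    c,s=np.cos(yaw),np.sin(yaw); G=np.array([[c,s,0],[s,-c,0],[0,0,-1]])
    rv=R.from_matrix(M.T@G).as_rotvec()
    print('pos',x0.round(4),'toolx yaw',round(np.arctan2(M[1,0],M[0,0]),4),'tilt',np.round(M[:2,2],4),'\n d',d.round(1),'rv',rv.round(4),'F',np.round(o['wrist_force'],2),'t',o['time_s'],'op',round(o['opening'],3))
E
python3 -c "
from h import *
goto([0.46,0.132,0.24],-0.03)"
```

```text
pos [ 0.2411 -0.5216  0.2306] toolx yaw 0.4328 tilt [-0.0003  0.0014] 
 d [ 472.9 -501.5   -8.6] rv [-1.400e-03  1.000e-04  4.628e-01] F [-0.9   0.31  0.02] t 0.15 op 0.997
```

>>> step_arm --targets "34 -36 0 0 0 0.033; 68 -72 0 0 0 0.066; 101 -107 0 0 0 0.1; 135 -143 0 0 0 0.133; 169 -179 0 0 0 0.166; 203 -215 0 0 0 0.2; 236 -250 0 0 0 0.232; 270 -286 0 0 0 0.265" --grip 100

```text
time_s: 1.15
eef_pos: [0.3665, -0.1476, 0.2313]
eef_rot: [0.0, 0.997, 0.083, 0.0]
wrist_force: [0.9, 0.2, 1.1]
opening: 1.0
```

```bash
python3 -c "
from h import *
goto([0.46,0.132,0.24],-0.03)"
```

```text
pos [ 0.3665 -0.1476  0.2313] toolx yaw 0.1662 tilt [ 0.0003 -0.0002] 
 d [ 138.5 -260.3   -8.7] rv [ 0.0002 -0.0003  0.1962] F [0.94 0.21 1.15] t 1.15 op 1.0
```

>>> step_arm --targets "24 -43 0 0 0 0.033; 47 -87 0 0 0 0.066; 70 -130 0 0 0 0.1; 93 -174 0 0 0 0.133; 116 -217 0 0 0 0.165; 138 -260 0 0 0 0.196; 138 -260 0 0 0 0.196; 138 -260 0 0 0 0.196"

```text
time_s: 2.15
eef_pos: [0.4585, 0.1301, 0.2309]
eef_rot: [0.0, 1.0, -0.014, -0.001]
wrist_force: [-0.1, -0.4, -0.7]
opening: 0.995
```

```bash
python3 -c "
from h import *
c=cam('wrist','w1'); print(c['xyz'],c['orientation'])
goto([0.46,0.132,0.24],-0.03)"
```

```text
[0.5247455  0.12857429 0.37322073] [-0.69053635  0.09412494 -0.0958594   0.71071163]
pos [0.4586 0.1296 0.231 ] toolx yaw -0.0284 tilt [-0.0008 -0.0004] 
 d [ 1.3 -2.4 -9. ] rv [0.0004 0.0008 0.0016] F [-0.01  0.08 -0.18] t 2.2 op 0.997
```

View pics/w1.png

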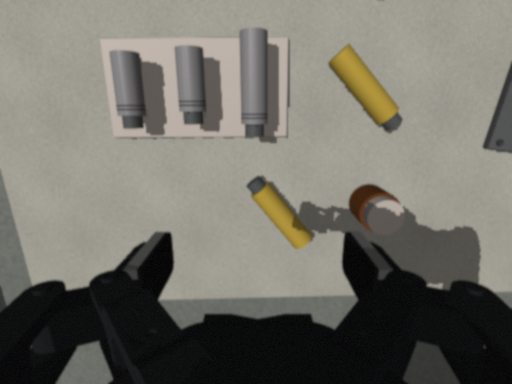

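The wrist view shows the rack with the long cartridge at right (foot end (253,29), cap tip (254,135)). The two shorts are at (190,85) and (127,88), and the yellow look-alikes are at (365,85) and (280,213). The long one is the one meant.

```bash
python3 - <<'E'
from h import *
c=load('w1'); im=c['image'].astype(int)
for v in (40,60,80,100): print(v,[tuple(im[v,u]) for u in range(234,276,2)])
print([tuple(im[v,254]) for v in range(24,36)],[tuple(im[v,254]) for v in range(116,142,2)])
cv2.imwrite('pics/w1c.png',cv2.resize(c['image'][15:150,90:300,::-1],None,fx=3.8,fy=3.8,interpolation=cv2.INTER_CUBIC))
E
```

```text
40 [(np.int64(191), np.int64(180), np.int64(170)), (np.int64(190), np.int64(179), np.int64(170)), (np.int64(179), np.int64(169), np.int64(161)), (np.int64(126), np.int64(122), np.int64(120)), (np.int64(118), np.int64(116), np.int64(116)), (np.int64(125), np.int64(122), np.int64(124)), (np.int64(132), np.int64(130), np.int64(131)), (np.int64(141), np.int64(139), np.int64(139)), (np.int64(152), np.int64(150), np.int64(151)), (np.int64(145), np.int64(142), np.int64(144)), (np.int64(136), np.int64(134), np.int64(135)), (np.int64(123), np.int64(122), np.int64(122)), (np.int64(113), np.int64(111), np.int64(112)), (np.int64(105), np.int64(103), np.int64(104)), (np.int64(94), np.int64(93), np.int64(93)), (np.int64(78), np.int64(76), np.int64(77)), (np.int64(79), np.int64(76), np.int64(75)), (np.int64(168), np.int64(159), np.int64(151)), (np.int64(188), np.int64(177), np.int64(168)), (np.int64(188), np.int64(178), np.int64(168)), (np.int64(188), np.int64(177), np.int64(168))]
60 [(np.int64(189), np.int64(178), np.int64(168)), (np.int64(187), np.int64(177), np.int64(168)), (np.int64(186), np.i
[... 3253 characters left out ...]
t64(134)), (np.int64(135), np.int64(133), np.int64(134)), (np.int64(136), np.int64(134), np.int64(136))] [(np.int64(119), np.int64(116), np.int64(118)), (np.int64(101), np.int64(100), np.int64(102)), (np.int64(127), np.int64(125), np.int64(126)), (np.int64(130), np.int64(128), np.int64(129)), (np.int64(103), np.int64(101), np.int64(102)), (np.int64(81), np.int64(82), np.int64(81)), (np.int64(83), np.int64(86), np.int64(84)), (np.int64(84), np.int64(87), np.int64(85)), (np.int64(82), np.int64(84), np.int64(82)), (np.int64(83), np.int64(86), np.int64(84)), (np.int64(100), np.int64(101), np.int64(96)), (np.int64(146), np.int64(144), np.int64(135)), (np.int64(162), np.int64(159), np.int64(148))]
```

View pics/w1c.png

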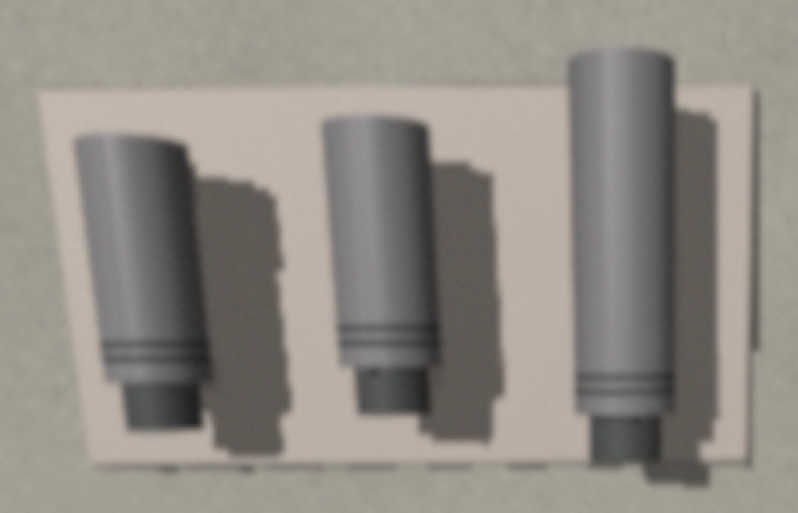

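```bash
python3 - <<'E'
from h import *
c=load('w1')
L=[(238.8,40),(239.2,60),(239.8,80),(240.6,100)];Rr=[(266.8,40),(266.9,60),(267,80),(267.1,100)]
m=[]
for a,b in zip(L,Rr):
    p=onz(c,*a,.038);q=onz(c,*b,.038);m.append((p+q)/2);print(p.round(4),q.round(4),m[-1].round(4),abs(p-q)[1])
m=np.array(m);k=np.polyfit(m[:,0],m[:,1],1);print('yaw',k[0])
f=onz(c,253,27.3,.053);b=onz(c,254,123.7,.053);print('foot x',f[0],'body rear x',b[0],'len (96)',f[0]-b[0]); cx=(f[0]+b[0])/2-.007; print('ctr',cx,np.polyval(k,cx))
for uv in ((89+11,38),(287.5,38),(113.5,137),(286.5,137)): print('rack',onz(c,*uv,.008).round(4))
E
```

```text
[0.5973 0.146  0.038 ] [0.5964 0.116  0.038 ] [0.5968 0.131  0.038 ] 0.030009155945006916
[0.5775 0.1465 0.038 ] [0.5766 0.1163 0.038 ] [0.5771 0.1314 0.038 ] 0.030202018780494888
[0.557  0.1468 0.038 ] [0.5561 0.1166 0.038 ] [0.5566 0.1317 0.038 ] 0.030179800760543607
[0.5358 0.1468 0.038 ] [0.5349 0.1169 0.038 ] [0.5354 0.1319 0.038 ] 0.029930919905045525
yaw -0.013654971370706212
foot x 0.6052665841531325 body rear x 0.5099195367160503 len (96) 0.09534704743708222
ctr 0.5505930604345913 0.1317266892213855
rack [0.6104 0.3092 0.008 ]
rack [0.6043 0.0907 0.008 ]
rack [0.4964 0.3121 0.008 ]
rack [0.4901 0.0921 0.008 ]
```

Cartridge checks: diameter 30.0 mm, body 95.3 mm (given 96). Its centre is about (0.5505, 0.1317) and its yaw about -0.02. I'll narrow the jaws to 60% so they clear the neighbouring cartridge, then go above it.

```bash
python3 -c "
from h import *
goto([0.5505,0.1317,0.12],-0.02)"
```

```text
pos [0.4586 0.1296 0.231 ] toolx yaw -0.0284 tilt [-0.0008 -0.0004] 
 d [ 91.9  -4.7 110.9] rv [ 0.0004  0.0008 -0.0084] F [-0.01  0.08 -0.18] t 2.2 op 0.997
```

>>> step_arm --targets "24 -1 28 0 0 -0.002; 48 -2.5 56 0 0 -0.005; 72 -3.5 84 0 0 -0.008; 92 -4.5 106 0 0 -0.008; 92 -4.5 111 0 0 -0.008; 92 -4.5 111 0 0 -0.008" --grip 60

```text
time_s: 2.95
eef_pos: [0.5503, 0.1313, 0.1203]
eef_rot: [0.0, 1.0, -0.011, -0.001]
wrist_force: [0.7, -0.1, 1.3]
opening: 0.6
```

```bash
python3 -c "
from h import *
c=cam('wrist','w2')
goto([0.5505,0.1317,0.016],-0.02)
for P in ((.5505,.1317,.053),(.605,.131,.053),(.51,.132,.053)): print(proj(load('w2'),P))"
```

```text
pos [0.5507 0.1316 0.121 ] toolx yaw -0.021 tilt [ 0.0003 -0.    ] 
 d [-3.00e-01 -1.00e-01  1.05e+02] rv [ 0.     -0.0003 -0.001 ] F [ 0.84  1.2  -0.18] t 3.0 op 0.6
[257.04398162 198.11210237]
[256.25723073 126.23826231]
[257.83520567 245.65166217]
```

View pics/w2.png

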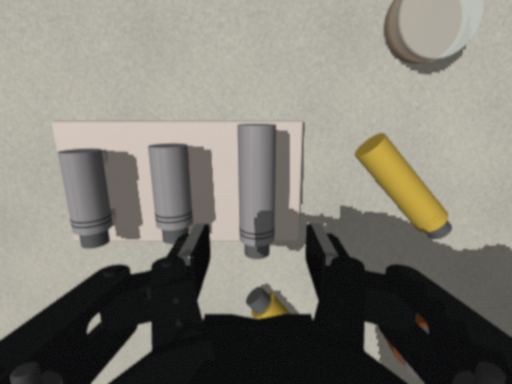

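The long cartridge runs along u≈256, from v≈125 to 257, matching the projected estimate (257,126). The jaws are centred on it. Descending.

>>> step_arm --targets "0 0 25 0 0 0; 0 0 50 0 0 0; 0 0 75 0 0 0; 0 0 95 0 0 0; 0 0 105 0 0 0; 0 0 105 0 0 0"

```text
time_s: 3.75
eef_pos: [0.5508, 0.1322, 0.0151]
eef_rot: [0.0, 1.0, -0.01, -0.0]
wrist_force: [0.4, -0.6, -0.1]
opening: 0.599
```

>>> step_arm --targets "0 0 0 0 0 0; 0 0 0 0 0 0; 0 0 0 0 0 0; 0 0 0 0 0 0; 0 0 0 0 0 0; 0 0 0 0 0 0" --grip 0

```text
time_s: 4.5
eef_pos: [0.552, 0.132, 0.0164]
eef_rot: [0.0, 1.0, -0.01, 0.001]
wrist_force: [-0.8, -1.4, 5.9]
opening: 0.329
```

```bash
python3 -c "
from h import *
c=cam('wrist','w3');c=cam('side','s3')
cv2.imwrite('pics/s3c.png',cv2.resize(c['image'][100:220,170:310,::-1],None,fx=4,fy=4))
goto([0.5505,0.1317,0.016],-0.02)"
```

```text
pos [0.552  0.132  0.0165] toolx yaw -0.0201 tilt [ 0.0019 -0.0002] 
 d [-1.5  0.4  0.5] rv [ 0.0002 -0.0019 -0.0001] F [-0.64 -2.02  5.24] t 4.6 op 0.336
```

View pics/s3c.png

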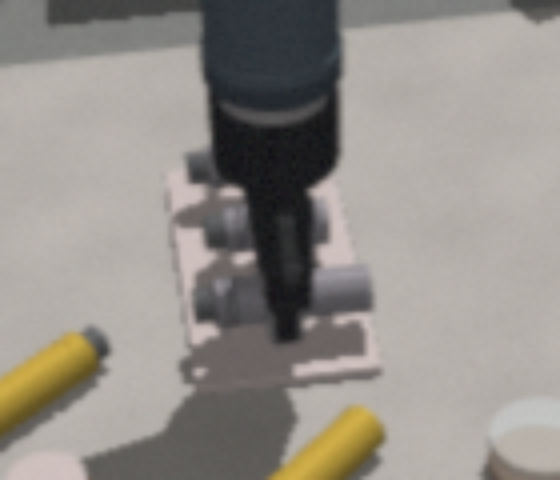

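Gripped: opening 0.33 ≈ 28 mm, with the jaws mid-body. Now lifting.

>>> step_arm --targets "0 0 -15 0 0 0; 0 0 -40 0 0 0; 0 0 -70 0 0 0; 0 0 -100 0 0 0; 0 0 -135 0 0 0; 0 0 -170 0 0 0; 0 0 -185 0 0 0; 0 0 -185 0 0 0"

```text
time_s: 5.6
eef_pos: [0.5515, 0.1323, 0.2012]
eef_rot: [-0.0, 1.0, -0.01, 0.001]
wrist_force: [0.2, 0.7, -2.6]
opening: 0.335
```

```bash
python3 -c "
from h import *
goto([0.46,-0.2,0.2],-0.155)"
```

```text
pos [0.5515 0.1323 0.2012] toolx yaw -0.0201 tilt [0.002  0.0001] 
 d [-84.8 334.1   1. ] rv [-0.0003 -0.002   0.1349] F [ 0.22  0.72 -2.64] t 5.6 op 0.335
```

>>> step_arm --targets "-11 42 0 0 0 0.017; -21 84 0 0 0 0.034; -32 126 0 0 0 0.05; -42 168 0 0 0 0.067; -53 210 0 0 0 0.084; -64 252 0 0 0 0.1; -75 294 0 0 0 0.118; -85 334 0 0 0 0.135"

```text
time_s: 6.6
eef_pos: [0.4578, -0.2006, 0.1982]
eef_rot: [-0.001, 0.997, -0.078, -0.001]
wrist_force: [0.9, -0.6, -1.9]
opening: 0.335
```

>>> step_arm --targets "0 0 0 0 0 0; 0 0 0 0 0 0; 0 0 0 0 0 0"

```text
time_s: 6.98
eef_pos: [0.4592, -0.1988, 0.1996]
eef_rot: [-0.001, 0.997, -0.077, -0.001]
wrist_force: [-0.2, 0.1, -1.4]
opening: 0.332
```

```bash
python3 -c "
from h import *
cam('wrist','w4')
goto([0.46,-0.2,0.2],-0.155)"
```

```text
pos [ 0.4594 -0.1988  0.1998] toolx yaw -0.1536 tilt [-0.0006  0.0008] 
 d [ 0.8  1.1 -0.2] rv [-0.0007  0.0007  0.0014] F [ 1.28 -0.49 -2.3 ] t 7.025 op 0.335
```

View pics/w4.png

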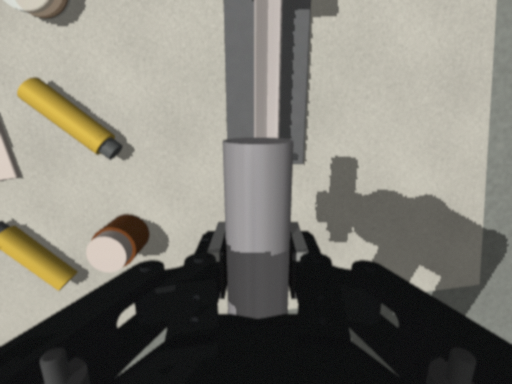

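The wrist view shows the held cartridge pointing straight up in the image (u≈257). Beyond it are the reader base (u 225–310) and the channel (u≈254–282). I'll measure the channel edges.

```bash
python3 - <<'E'
from h import *
c=load('w4'); g=c['image'].astype(int).sum(2)//3
for v in (4,40,80,120): print(v,dict((u,int(g[v,u])) for u in range(216,316,2)))
cv2.imwrite('pics/w4c.png',cv2.resize(c['image'][0:150,200:330,::-1],None,fx=4,fy=4,interpolation=cv2.INTER_CUBIC))
E
```

```text
4 {216: 187, 218: 185, 220: 188, 222: 176, 224: 120, 226: 106, 228: 106, 230: 108, 232: 108, 234: 108, 236: 107, 238: 108, 240: 106, 242: 105, 244: 106, 246: 107, 248: 108, 250: 107, 252: 111, 254: 147, 256: 149, 258: 138, 260: 137, 262: 138, 264: 140, 266: 142, 268: 169, 270: 185, 272: 186, 274: 186, 276: 188, 278: 188, 280: 159, 282: 80, 284: 55, 286: 56, 288: 55, 290: 55, 292: 53, 294: 55, 296: 54, 298: 55, 300: 57, 302: 55, 304: 54, 306: 57, 308: 56, 310: 70, 312: 96, 314: 98}
40 {216: 187, 218: 187, 220: 185, 222: 187, 224: 140, 226: 107, 228: 109, 230: 108, 232: 108, 234: 107, 236: 107, 238: 107, 240: 107, 242: 106, 244: 106, 246: 106, 248: 106, 250: 106, 252: 108, 254: 147, 256: 148, 258: 139, 260: 138, 262: 138, 264: 140, 266: 148, 268: 178, 270: 187, 272: 186, 274: 187, 276: 189, 278: 187, 280: 121, 282: 63, 284: 56, 286: 56, 288: 52, 290: 56, 292: 60, 294: 93, 296: 105, 298: 107, 300: 107, 302: 107, 304: 107, 306: 105, 308: 89, 310: 127, 312: 183, 314: 183}
80 {216: 182, 218: 179, 220: 180, 222: 180, 224: 165, 226: 112, 228: 104, 230: 105, 232: 104, 234: 106, 236: 106, 238:
[... 173 characters left out ...]
8, 274: 190, 276: 193, 278: 172, 280: 87, 282: 58, 284: 56, 286: 54, 288: 56, 290: 55, 292: 79, 294: 104, 296: 105, 298: 105, 300: 104, 302: 105, 304: 105, 306: 90, 308: 121, 310: 177, 312: 182, 314: 181}
120 {216: 186, 218: 185, 220: 185, 222: 186, 224: 178, 226: 134, 228: 105, 230: 104, 232: 104, 234: 105, 236: 106, 238: 104, 240: 105, 242: 106, 244: 106, 246: 106, 248: 106, 250: 106, 252: 108, 254: 147, 256: 148, 258: 140, 260: 142, 262: 141, 264: 146, 266: 165, 268: 190, 270: 192, 272: 191, 274: 194, 276: 194, 278: 139, 280: 69, 282: 56, 284: 54, 286: 57, 288: 55, 290: 66, 292: 99, 294: 107, 296: 106, 298: 107, 300: 105, 302: 104, 304: 91, 306: 98, 308: 166, 310: 183, 312: 181, 314: 180}
```

View pics/w4c.png

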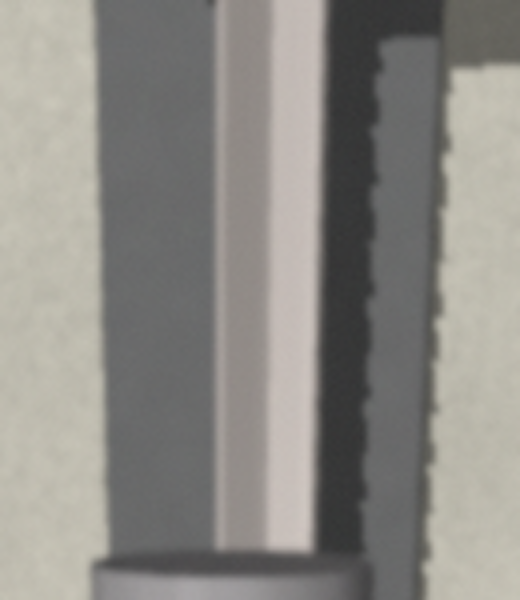

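```bash
python3 - <<'E'
from h import *
c=load('w4'); o=ctrl.get_obs(); M=q2r(o['eef_rot'])
m=[]
for v,r in ((4,281.0),(40,280.1),(80,279.1),(120,278.3)):
    p=onz(c,252.9,v,.047);q=onz(c,r,v,.047); m.append((p+q)/2); print(p.round(4),q.round(4),m[-1].round(4),np.linalg.norm(p-q).round(4))
m=np.array(m);k=np.polyfit(m[:,0],m[:,1],1);print('yaw',np.arctan(k[0]),'y at arch x .652',np.polyval(k,.652),'y at .5',np.polyval(k,.5))
b=[]
for v,l,r in ((4,223.3,310.8),(40,224.0,309.5),(80,225,308.3),(120,226,307)):
    p=onz(c,l,v,.012);q=onz(c,r,v,.012); b.append((p+q)/2); print('base',p.round(4),q.round(4),b[-1].round(4),np.linalg.norm(p-q).round(4))
b=np.array(b);k=np.polyfit(b[:,0],b[:,1],1);print('yaw',np.arctan(k[0]),np.polyval(k,[.5,.652]))
# held: edges
g=c['image'].astype(int).sum(2)//3
for v in (150,170,190,210,225): print(v,[(u,int(g[v,u])) for u in list(range(218,230))+list(range(284,298))])
E
```

```text
[ 0.6174 -0.2193  0.047 ] [ 0.6134 -0.2447  0.047 ] [ 0.6154 -0.232   0.047 ] 0.0257
[ 0.5879 -0.2145  0.047 ] [ 0.5839 -0.2399  0.047 ] [ 0.5859 -0.2272  0.047 ] 0.0257
[ 0.553  -0.2089  0.047 ] [ 0.549  -0.2342  0.047 ] [ 0.551  -0.2215  0.047 ] 0.0256
[ 0.5154 -0.2029  0.047 ] [ 0.5115 -0.2283  0.047 ] [ 0.5134 -0.2156  0.047 ] 0.0257
yaw -0.1596602659196097 y at arch x .652 -0.2378481004496059 y at .5 -0.21337140396198656
base [ 0.6331 -0.1906  0.012 ] [ 0.6192 -0.2791  0.012 ] [ 0.6262 -0.2348  0.012 ] 0.0896
base [ 0.6001 -0.1851  0.012 ] [ 0.5862 -0.2742  0.012 ] [ 0.5932 -0.2296  0.012 ] 0.0902
base [ 0.561  -0.1788  0.012 ] [ 0.5469 -0.2687  0.012 ] [ 0.554  -0.2237  0.012 ] 0.091
base [ 0.519 -0.172  0.012] [ 0.5049 -0.2627  0.012 ] [ 0.5119 -0.2173  0.012 ] 0.0917
yaw -0.1513547884805367 [-0.21549884 -0.23868206]
150 [(218, 189), (219, 187), (220, 184), (221, 179), (222, 162), (223, 138), (224, 130), (225, 132), (226, 138), (227, 141), (228, 143), (229, 144), (284, 105), (285, 101), (286, 95), (287, 89), (288, 85), (289, 79), (290, 74), (291, 71), (292, 75), (293, 90), (29
[... 572 characters left out ...]
290, 79), (291, 121), (292, 170), (293, 189), (294, 190), (295, 189), (296, 189), (297, 189)]
210 [(218, 184), (219, 184), (220, 183), (221, 182), (222, 181), (223, 173), (224, 158), (225, 135), (226, 130), (227, 134), (228, 140), (229, 141), (284, 97), (285, 91), (286, 84), (287, 80), (288, 75), (289, 77), (290, 108), (291, 153), (292, 180), (293, 189), (294, 191), (295, 189), (296, 190), (297, 191)]
225 [(218, 83), (219, 77), (220, 78), (221, 76), (222, 77), (223, 79), (224, 86), (225, 105), (226, 121), (227, 132), (228, 138), (229, 140), (284, 94), (285, 89), (286, 82), (287, 75), (288, 70), (289, 66), (290, 63), (291, 62), (292, 62), (293, 61), (294, 64), (295, 62), (296, 63), (297, 73)]
```

```bash
python3 - <<'E'
from h import *
c=load('w4'); o=ctrl.get_obs(); M=q2r(o['eef_rot']); t=np.array(o['eef_pos'])
z=t[2]+.0216
m=[]
for v,l,r in ((170,222.9,291.9),(190,223.7,291.1),(210,224.6,290.4)):
    p=onz(c,l,v,z);q=onz(c,r,v,z);w=(p+q)/2;m.append(w);print(w.round(4),np.linalg.norm(p-q).round(4),'tool',(M.T@(w-t)*1000).round(1))
m=np.array(m);print('yaw',np.arctan(np.polyfit(m[:,0],m[:,1],1)[0]))
f=onz(c,257,140,z+.015);print('foot tool',(M.T@(f-t)*1000).round(1))
# target: centre at reader x=-35; arch centre reader x=66
yaw=-.159;u=np.array([np.cos(yaw),np.sin(yaw)]);A=np.array([.652,-.2379])
g=A-(.066+.035)*u;print('groove target',g); goto([g[0],g[1],.12],-.159)
E
```

```text
[ 0.4998 -0.2051  0.2214] 0.0299 tool [ 40.8  -0.  -21.6]
[ 0.4909 -0.2037  0.2214] 0.0298 tool [ 31.8  -0.  -21.6]
[ 0.4816 -0.2023  0.2214] 0.0297 tool [ 22.5   0.  -21.6]
yaw -0.15286335397663758
foot tool [ 55.3  -0.1 -36.6]
groove target [ 0.552274   -0.22190858]
pos [ 0.4594 -0.1988  0.1998] toolx yaw -0.1536 tilt [-0.0006  0.0008] 
 d [95.4  8.7 79.7] rv [-0.0007  0.0008  0.0054] F [ 1.28 -0.49 -2.3 ] t 7.025 op 0.335
```

The held cartridge is on the tool axis: 0.0 mm sideways, foot at +55 mm, width 29.8 mm. The channel line is 25.7 mm wide, yaw -0.159, and passes exactly through the arch hole. Moving above the groove.

>>> step_arm --targets "24 2 20 0 0 0.001; 48 4 40 0 0 0.003; 72 6.5 60 0 0 0.005; 95 8.7 78 0 0 0.005; 95.4 8.7 80 0 0 0.005; 95.4 8.7 80 0 0 0.005; 95.4 8.7 80 0 0 0.005"

```text
time_s: 7.9
eef_pos: [0.5522, -0.2231, 0.1212]
eef_rot: [0.0, 0.997, -0.08, 0.0]
wrist_force: [-0.2, -0.7, -1.6]
opening: 0.334
```

```bash
python3 - <<'E'
from h import *
cam('wrist','w5');cam('side','s5');cam('scene','c5')
goto([.5523,-.2219,.037],-.159)
E
```

```text
pos [ 0.5523 -0.2235  0.1212] toolx yaw -0.1603 tilt [ 0.0011 -0.0007] 
 d [-0.3 -1.6 84.2] rv [ 0.0005 -0.0012 -0.0013] F [-0.59 -0.44 -1.91] t 8.05 op 0.335
```

View pics/w5.png

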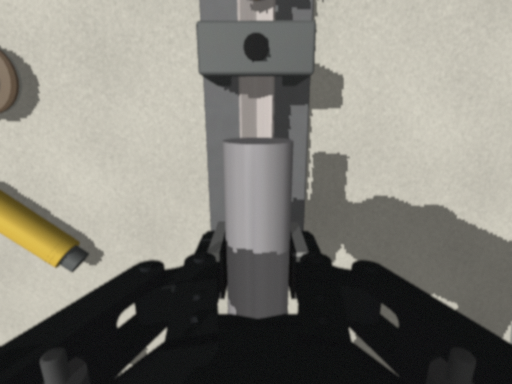

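View pics/c5.png

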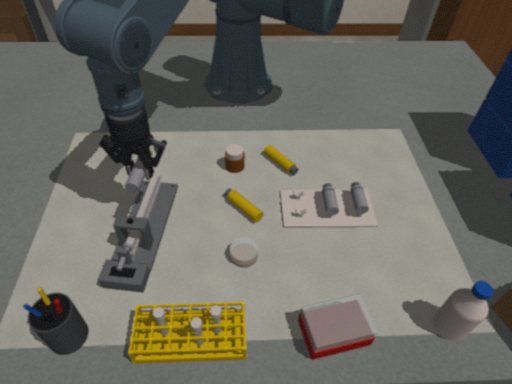

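The wrist view shows the held cartridge (u 223–292), with the channel (u≈239–273) and the arch hole (256.5,47) straight ahead. I'll check the lateral fit here.

```bash
python3 - <<'E'
from h import *
c=load('w5'); o=ctrl.get_obs(); M=q2r(o['eef_rot']); t=np.array(o['eef_pos'])
g=c['image'].astype(int).sum(2)//3
for v in (85,105,125): print(v,[(u,int(g[v,u])) for u in list(range(234,245))+list(range(268,280))])
T=lambda u,v,z:(M.T@(onz(c,u,v,z)-t)*1000).round(1)
print('hole',T(256.5,46.5,.092), onz(c,256.5,46.5,.092))
sub=c['image'][20:75,225:290].astype(int).sum(2)//3; ys,xs=np.where(sub<45); print('hole px',xs.mean()+225,ys.mean()+20,len(xs),T(xs.mean()+225,ys.mean()+20,.092))
print('arch near edge',T(256,75,.092),'foot',T(257,140,t[2]+.0366))
E
```

```text
85 [(234, 58), (235, 58), (236, 58), (237, 61), (238, 70), (239, 83), (240, 91), (241, 91), (242, 93), (243, 94), (244, 95), (268, 95), (269, 96), (270, 97), (271, 95), (272, 92), (273, 86), (274, 74), (275, 66), (276, 60), (277, 60), (278, 60), (279, 59)]
105 [(234, 113), (235, 114), (236, 113), (237, 116), (238, 132), (239, 155), (240, 168), (241, 161), (242, 150), (243, 145), (244, 145), (268, 197), (269, 200), (270, 196), (271, 177), (272, 138), (273, 102), (274, 80), (275, 65), (276, 59), (277, 59), (278, 59), (279, 58)]
125 [(234, 111), (235, 111), (236, 112), (237, 114), (238, 120), (239, 141), (240, 162), (241, 164), (242, 153), (243, 144), (244, 143), (268, 196), (269, 197), (270, 190), (271, 166), (272, 129), (273, 99), (274, 74), (275, 60), (276, 57), (277, 57), (278, 57), (279, 56)]
hole [99.7 -0.8 29.3] [ 0.65087938 -0.23870235  0.092     ]
hole px 256.12778904665316 46.835699797160245 493 [99.6 -1.  29.3]
arch near edge [85.  -1.1 29.3] foot [ 55.2  -0.5 -36.5]
```

>>> step_arm --targets "0 -0.6 22 0 0 0; 0 -1.2 44 0 0 0; 0 -1.2 60 0 0 0; 0 -1.2 72 0 0 0; 0 -1.2 77 0 0 0; 0 -1.2 79 0 0 0; 0 -1.2 79 0 0 0"

```text
time_s: 8.93
eef_pos: [0.5528, -0.2224, 0.0417]
eef_rot: [0.0, 0.997, -0.08, 0.0]
wrist_force: [-1.3, 0.1, -0.7]
opening: 0.333
```

```bash
python3 - <<'E'
from h import *
cam('wrist','w6');c=cam('side','s6')
cv2.imwrite('pics/s6c.png',cv2.resize(c['image'][220:330,200:390,::-1],None,fx=4,fy=4))
goto([.5523,-.2219,.037],-.159)
E
```

```text
pos [ 0.5528 -0.2224  0.0419] toolx yaw -0.1602 tilt [ 0.0008 -0.0005] 
 d [-0.6 -0.4  4.9] rv [ 0.0004 -0.0009 -0.0012] F [-0.11 -0.33 -2.16] t 9.025 op 0.337
```

View pics/s6c.png

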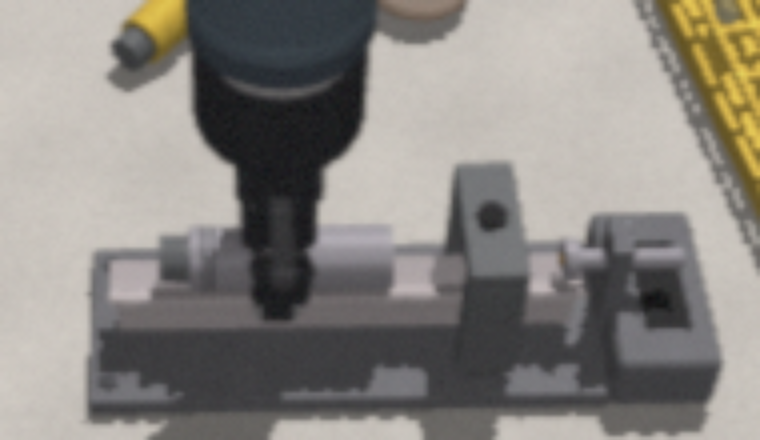

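View pics/w6.png

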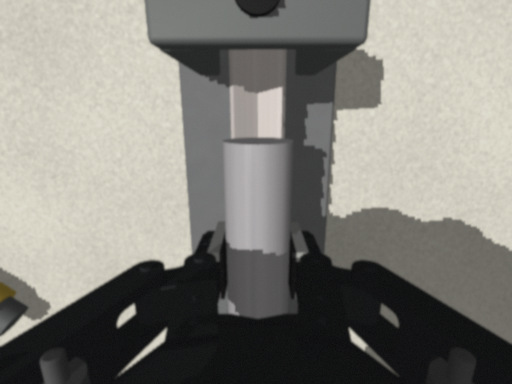

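The side view shows the cartridge right over the groove, just short of the arch. In the wrist view it is centred on the channel (229–287, centre 258, against the cartridge's 257). Lowering in small steps and feeling for contact.

>>> step_arm --targets "0 0 1 0 0 0; 0 0 2 0 0 0; 0 0 3 0 0 0; 0 0 3 0 0 0"

```text
time_s: 9.52
eef_pos: [0.5523, -0.2221, 0.0381]
eef_rot: [-0.0, 0.997, -0.08, -0.0]
wrist_force: [-0.4, -0.8, -1.9]
opening: 0.332
```

>>> step_arm --targets "0 0 1 0 0 0; 0 0 1 0 0 0; 0 0 1 0 0 0"

```text
time_s: 9.9
eef_pos: [0.5524, -0.2222, 0.0373]
eef_rot: [-0.0, 0.997, -0.08, -0.0]
wrist_force: [0.5, 0.5, -2.4]
opening: 0.333
```

>>> step_arm --targets "0 0 1 0 0 0; 0 0 1 0 0 0; 0 0 1 0 0 0"

```text
time_s: 10.28
eef_pos: [0.5526, -0.2224, 0.0366]
eef_rot: [0.0, 0.997, -0.08, 0.0]
wrist_force: [-1.1, -0.2, 2.8]
opening: 0.336
```

Contact at TCP z = 0.0366, exactly as predicted: Fz went from -2 to +2.8. Releasing.

>>> step_arm --targets "0 0 0 0 0 0; 0 0 0 0 0 0; 0 0 0 0 0 0; 0 0 0 0 0 0" --grip 65

```text
time_s: 10.78
eef_pos: [0.5524, -0.2222, 0.0363]
eef_rot: [-0.0, 0.997, -0.08, 0.0]
wrist_force: [-0.7, -0.6, 0.6]
opening: 0.648
```

>>> step_arm --targets "0 0 -10 0 0 0; 0 0 -30 0 0 0; 0 0 -55 0 0 0; 0 0 -80 0 0 0; -25 0 -95 0 0 0; -45 0 -95 0 0 0; -50 0 -95 0 0 0; -50 0 -95 0 0 0"

```text
time_s: 11.78
eef_pos: [0.5035, -0.2145, 0.1322]
eef_rot: [0.0, 0.997, -0.08, 0.001]
wrist_force: [0.0, 0.2, -0.2]
opening: 0.651
```

```bash
python3 - <<'E'
from h import *
cam('wrist','w7');c=cam('side','s7')
cv2.imwrite('pics/s7c.png',cv2.resize(c['image'][220:330,200:390,::-1],None,fx=4,fy=4))
goto([.5523,-.2219,.037],-.159)
E
```

```text
pos [ 0.5037 -0.2145  0.1317] toolx yaw -0.1603 tilt [ 0.0008 -0.0004] 
 d [49.  -0.5 94.7] rv [ 0.0003 -0.0008 -0.0013] F [ 0.32 -1.16 -1.24] t 11.875 op 0.653
```

View pics/s7c.png

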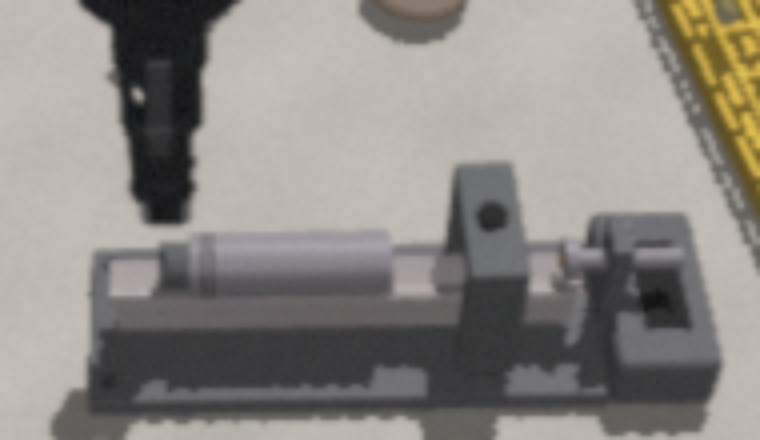

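View pics/w7.png

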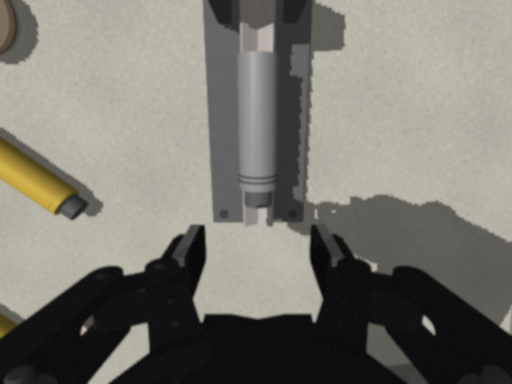

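Cartridge is released and lying in the groove, cap at (258,200) in the wrist view, foot well short of the arch. Next I'll shut the fingers and bring them down behind the cap (contact is expected at tool x ≈ -17 mm from here).

>>> step_arm --targets "-20 0 0 0 0 0; -38 0 0 0 0 0; -42 0 10 0 0 0; -42 0 30 0 0 0; -42 0 50 0 0 0; -42 0 70 0 0 0; -42 0 80 0 0 0; -42 0 80 0 0 0" --grip 0

```text
time_s: 12.88
eef_pos: [0.4614, -0.2072, 0.0504]
eef_rot: [-0.001, 0.997, -0.08, -0.001]
wrist_force: [1.0, -0.5, 0.2]
opening: -0.0
```

```bash
python3 - <<'E'
from h import *
fs=[]
for i in range(3):
    c=cam('side','s8'); fs.append(ctrl.get_obs()['wrist_force'])
print(np.round(fs,2))
cv2.imwrite('pics/s8c.png',cv2.resize(c['image'][220:330,200:390,::-1],None,fx=4,fy=4))
goto([.5523,-.2219,.052],-.159)
o=ctrl.get_obs();t=np.array(o['eef_pos'])
yaw=-.1597;u=np.array([np.cos(yaw),np.sin(yaw)]);A=np.array([.652,-.2379]);d=t[:2]-A
print('reader x',66+1000*d@u,'y',1000*(-d[0]*u[1]+d[1]*u[0]))
E
```

```text
[[ 0.07  0.25  0.64]
 [ 0.24 -0.59  0.89]
 [-0.21  0.72 -0.61]]
pos [ 0.4623 -0.2079  0.0519] toolx yaw -0.1602 tilt [ 0.0011 -0.0008] 
 d [91.1 -0.6  0. ] rv [ 0.0006 -0.0012 -0.0012] F [-0.21  0.72 -0.61] t 13.025 op -0.001
reader x -126.09088519971812 y -0.5784561204963956
```

View pics/s8c.png

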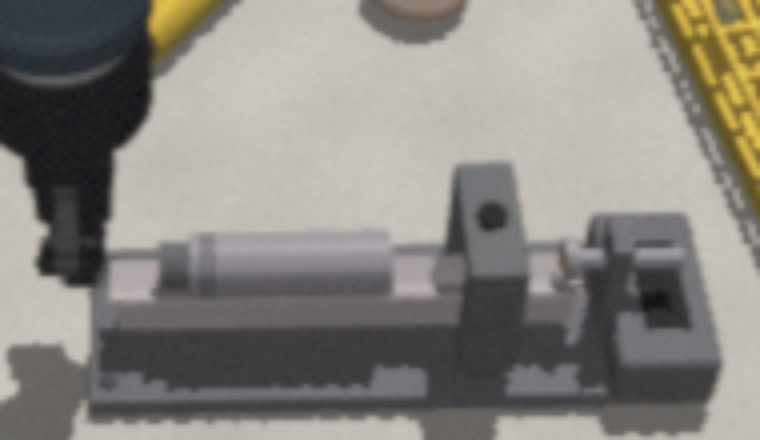

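```bash
python3 - <<'E'
from h import *
c=load('s8')
yaw=-.1597;u=np.array([np.cos(yaw),np.sin(yaw)]);A=np.array([.652,-.2379])
rx=lambda p:(66+1000*(p[:2]-A)@u, 1000*(-(p[0]-A[0])*u[1]+(p[1]-A[1])*u[0]))
cv2.imwrite('pics/s8d.png',cv2.resize(c['image'][265:310,315:385,::-1],None,fx=11,fy=11,interpolation=cv2.INTER_CUBIC))
for p in ((560,250),(566,242),(562,262),(160,270),(392,262)):
    U,V=200+(p[0]+.5)/4-.5,220+(p[1]+.5)/4-.5
    print(p,[np.round(rx(onz(c,U,V,z)),1) for z in (.058,.068)])
E
```

```text
(560, 250) [array([101.6,   4.4]), array([99.3, -2.8])]
(566, 242) [array([105.1,   9. ]), array([102.8,   1.7])]
(562, 262) [array([101.5,  -2.5]), array([99.3, -9.6])]
(160, 270) [array([-89.9,  -3.6]), array([-89.5, -10.7])]
(392, 262) [array([20.8, -1. ]), array([19.6, -8.2])]
```

View pics/s8d.png

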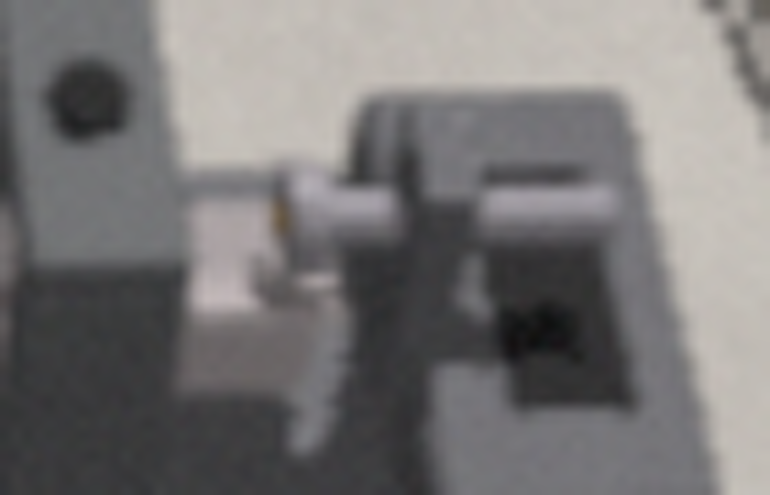

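>>> step_arm --targets "8 0 0 0 0 0; 14 0 0 0 0 0; 18 0 0 0 0 0; 20 0 0 0 0 0; 22 0 0 0 0 0; 24 0 0 0 0 0; 26 0 0 0 0 0; 28 0 0 0 0 0"

```text
time_s: 14.02
eef_pos: [0.4888, -0.2119, 0.0512]
eef_rot: [-0.0, 0.997, -0.08, -0.001]
wrist_force: [-2.2, -0.5, 1.5]
opening: -0.006
```

The enlarged view shows the disc at about reader x ≈ 102 (a rough guess; I'll go by feel). The pusher has touched the cap, with about -2 N along the groove. Pushing slowly.

>>> step_arm --targets "4 0 0 0 0 0; 8 0 0 0 0 0; 12 0 0 0 0 0; 16 0 0 0 0 0; 20 0 0 0 0 0; 24 0 0 0 0 0; 27 0 0 0 0 0; 30 0 0 0 0 0"

```text
time_s: 15.02
eef_pos: [0.519, -0.2167, 0.0513]
eef_rot: [-0.0, 0.997, -0.08, -0.0]
wrist_force: [-1.6, 1.0, 0.1]
opening: -0.003
```

```bash
cat >> h.py <<'E'
def rep(tag,n=3):
    fs=[];ps=[]
    for i in range(n):
        c=cam('side',tag); o=ctrl.get_obs(); fs.append(o['wrist_force']);ps.append(o['eef_pos'])
    cv2.imwrite(f'pics/{tag}c.png',cv2.resize(c['image'][220:330,200:390,::-1],None,fx=4,fy=4,interpolation=cv2.INTER_CUBIC))
    u=np.array([np.cos(-.1597),np.sin(-.1597)]);A=np.array([.652,-.2379]);t=np.mean(ps,0);F=np.array(fs);d=t[:2]-A
    print('F',F.round(2).tolist(),'axial',(F[:,:2]@u).round(2),'reader x',round(66+1000*d@u,2),'y',round(1000*(-d[0]*u[1]+d[1]*u[0]),2),'z',t[2].round(4),'t',o['time_s'])
E
python3 -c "
from h import *
rep('s9')"
```

```text
F [[-1.07, 0.24, 0.45], [-0.83, 0.36, -0.1], [-0.47, -1.01, -0.28]] axial [-1.09 -0.88 -0.31] reader x -68.31 y -0.42 z 0.0514 t 15.175
```

View pics/s9c.png

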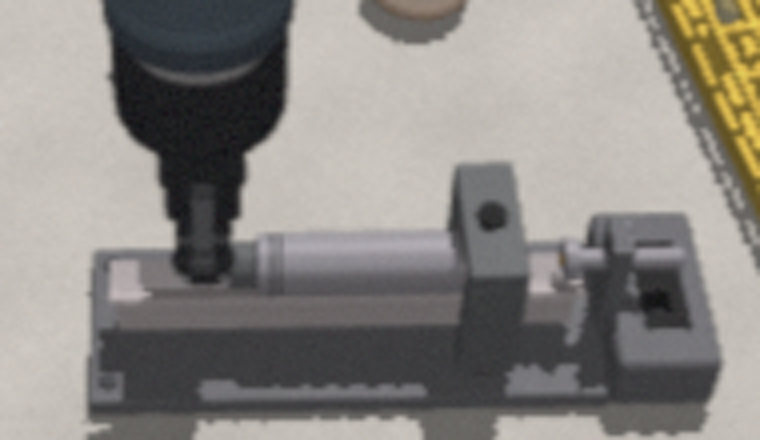

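The cartridge followed straight and its foot is entering the arch (foot ≈ reader x 53). The earliest possible disc is at 94, so I'll push another 34 mm slowly.

>>> step_arm --targets "4 0 0 0 0 0; 8 0 0 0 0 0; 12 0 0 0 0 0; 16 0 0 0 0 0; 20 0 0 0 0 0; 24 0 0 0 0 0; 26 0 0 0 0 0; 28 0 0 0 0 0"

```text
time_s: 16.18
eef_pos: [0.5465, -0.2212, 0.0512]
eef_rot: [-0.0, 0.997, -0.08, -0.0]
wrist_force: [-3.6, 1.4, 3.0]
opening: -0.003
```

>>> step_arm --targets "1.5 0 0 0 0 0; 3 0 0 0 0 0; 4.5 0 0 0 0 0; 6 0 0 0 0 0"

```text
time_s: 16.68
eef_pos: [0.5525, -0.2222, 0.0513]
eef_rot: [-0.0, 0.997, -0.08, 0.0]
wrist_force: [-2.8, 0.1, 1.2]
opening: 0.004
```

```bash
python3 -c "
from h import *
rep('s10')
c=load('s10');cv2.imwrite('pics/s10d.png',cv2.resize(c['image'][265:310,315:385,::-1],None,fx=11,fy=11,interpolation=cv2.INTER_CUBIC))"
```

```text
F [[-0.83, 0.82, 0.7], [-0.76, 1.0, 0.34], [-0.71, 0.85, 1.12]] axial [-0.95 -0.91 -0.84] reader x -34.5 y -0.3 z 0.0513 t 16.825
```

View pics/s10d.png

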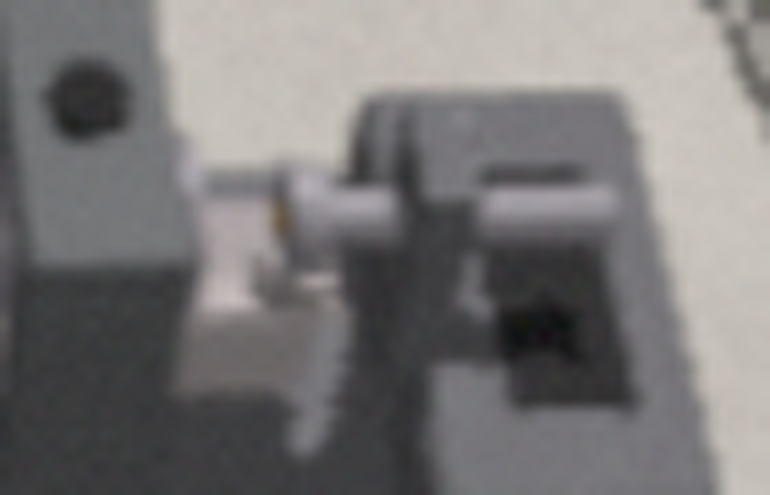

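View pics/s10c.png

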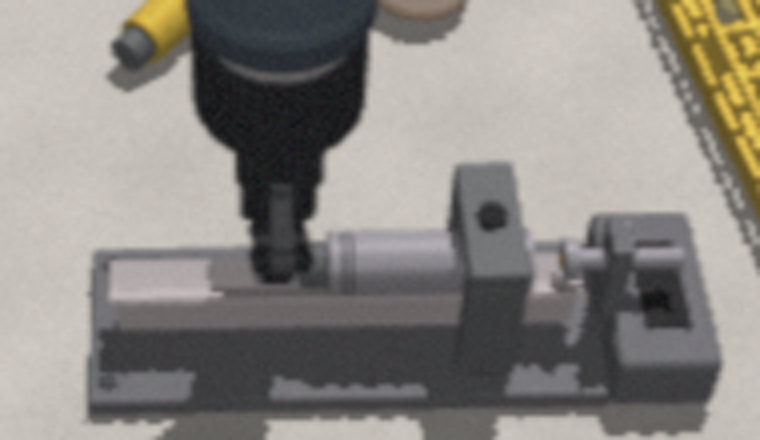

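The foot edge is now visible past the arch at crop u≈203, with the disc face at ≈280: about 13 mm of gap. Advancing 8 mm slowly.

>>> step_arm --targets "1 0 0 0 0 0; 2 0 0 0 0 0; 3 0 0 0 0 0; 4 0 0 0 0 0; 5 0 0 0 0 0; 6 0 0 0 0 0; 7 0 0 0 0 0; 8 0 0 0 0 0"

```text
time_s: 17.82
eef_pos: [0.5604, -0.2235, 0.0513]
eef_rot: [-0.0, 0.997, -0.08, -0.0]
wrist_force: [-1.3, 0.4, 0.9]
opening: 0.002
```

```bash
python3 -c "
from h import *
rep('s11')
c=load('s11');cv2.imwrite('pics/s11d.png',cv2.resize(c['image'][265:310,315:385,::-1],None,fx=11,fy=11,interpolation=cv2.INTER_CUBIC))"
```

```text
F [[-0.38, 1.1, 0.73], [-0.8, 0.51, 1.51], [-1.28, 0.98, 0.3]] axial [-0.55 -0.87 -1.42] reader x -26.62 y -0.31 z 0.0513 t 17.975
```

View pics/s11d.png

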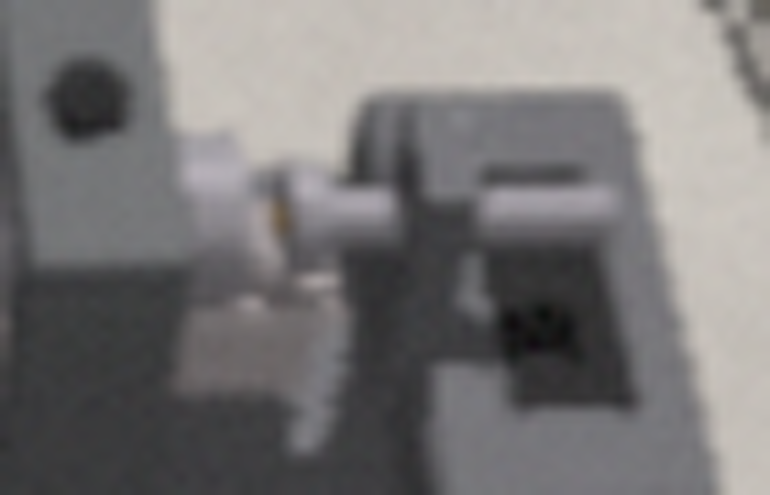

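The foot is at ≈262 at axis level against the disc at ≈285, a gap of about 4 mm. From here I go in half-millimetre steps, reading the force each time.

>>> step_arm --targets "0.5 0 0 0 0 0; 1 0 0 0 0 0"

```text
time_s: 18.23
eef_pos: [0.5613, -0.2236, 0.0513]
eef_rot: [-0.0, 0.997, -0.08, -0.0]
wrist_force: [-2.5, 0.8, 0.8]
opening: 0.002
```

>>> step_arm --targets "0.5 0 0 0 0 0; 1 0 0 0 0 0"

```text
time_s: 18.48
eef_pos: [0.5623, -0.2238, 0.0513]
eef_rot: [-0.0, 0.997, -0.08, -0.0]
wrist_force: [-1.7, 1.0, 1.0]
opening: 0.001
```

```bash
python3 -c "
from h import *
rep('s12',2)"
```

```text
F [[-0.39, 1.46, 0.45], [-0.54, 0.61, 0.47]] axial [-0.62 -0.63] reader x -24.72 y -0.3 z 0.0513 t 18.575
```

>>> step_arm --targets "0.5 0 0 0 0 0"

```text
time_s: 18.7
eef_pos: [0.5628, -0.2238, 0.0513]
eef_rot: [-0.0, 0.997, -0.08, -0.0]
wrist_force: [-1.8, 1.3, 1.3]
opening: -0.004
```

>>> step_arm --targets "0.5 0 0 0 0 0"

```text
time_s: 18.82
eef_pos: [0.5633, -0.2239, 0.0513]
eef_rot: [-0.0, 0.997, -0.08, -0.0]
wrist_force: [-2.0, 0.3, 0.2]
opening: 0.002
```

>>> step_arm --targets "0.5 0 0 0 0 0"

```text
time_s: 18.95
eef_pos: [0.5638, -0.224, 0.0513]
eef_rot: [-0.0, 0.997, -0.08, -0.0]
wrist_force: [-2.3, 1.4, 0.6]
opening: -0.0
```

```bash
python3 -c "
from h import *
rep('s13',2)
c=load('s13');cv2.imwrite('pics/s13d.png',cv2.resize(c['image'][265:310,315:385,::-1],None,fx=11,fy=11,interpolation=cv2.INTER_CUBIC))"
```

```text
F [[-1.17, 0.94, 1.6], [-2.02, 1.0, 0.98]] axial [-1.3  -2.15] reader x -23.2 y -0.31 z 0.0513 t 19.05
```

View pics/s13d.png

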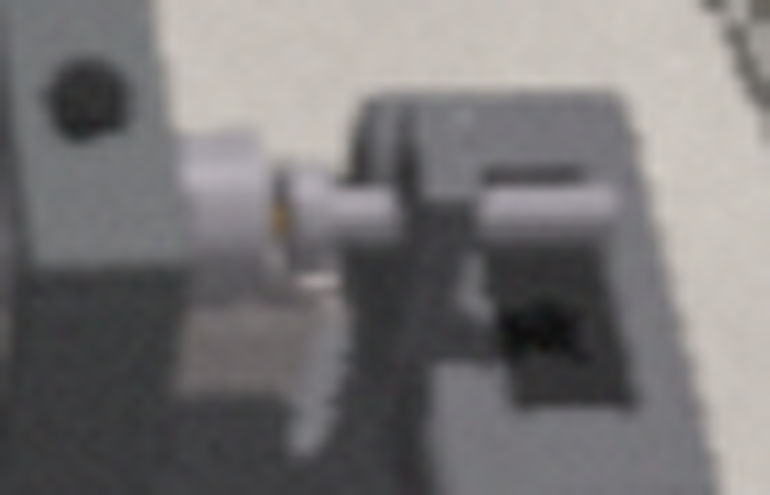

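The gap is still ≈2–3 mm, and the resting force has risen slightly, so perhaps the pin. Continuing.

>>> step_arm --targets "0.5 0 0 0 0 0"

```text
time_s: 19.18
eef_pos: [0.5643, -0.2241, 0.0513]
eef_rot: [-0.0, 0.997, -0.08, -0.0]
wrist_force: [-2.3, 1.4, 1.0]
opening: -0.005
```

>>> step_arm --targets "0.4 0 0 0 0 0"

```text
time_s: 19.3
eef_pos: [0.5647, -0.2241, 0.0513]
eef_rot: [-0.0, 0.997, -0.08, 0.0]
wrist_force: [-1.7, 0.1, 0.4]
opening: -0.004
```

>>> step_arm --targets "0.4 0 0 0 0 0"

```text
time_s: 19.42
eef_pos: [0.5651, -0.2242, 0.0513]
eef_rot: [-0.0, 0.997, -0.08, -0.0]
wrist_force: [-1.2, 1.1, 0.9]
opening: -0.0
```

```bash
python3 -c "
from h import *
rep('s14',3)"
```

```text
F [[-1.51, 1.17, 0.0], [-1.75, 1.46, 0.31], [-1.75, 0.8, -0.04]] axial [-1.68 -1.96 -1.86] reader x -21.92 y -0.34 z 0.0513 t 19.575
```

>>> step_arm --targets "0.4 0 0 0 0 0"

```text
time_s: 19.7
eef_pos: [0.5654, -0.2243, 0.0513]
eef_rot: [-0.0, 0.997, -0.08, -0.0]
wrist_force: [-1.8, 1.5, 1.1]
opening: -0.002
```

>>> step_arm --targets "0.3 0 0 0 0 0"

```text
time_s: 19.82
eef_pos: [0.5657, -0.2243, 0.0513]
eef_rot: [-0.0, 0.997, -0.08, -0.0]
wrist_force: [-1.1, 0.8, 1.4]
opening: 0.002
```

>>> step_arm --targets "0.3 0 0 0 0 0"

```text
time_s: 19.95
eef_pos: [0.5661, -0.2244, 0.0513]
eef_rot: [0.0, 0.997, -0.08, -0.0]
wrist_force: [-1.6, 0.7, 1.2]
opening: 0.003
```

```bash
python3 -c "
from h import *
rep('s15',3)
c=load('s15');cv2.imwrite('pics/s15d.png',cv2.resize(c['image'][265:310,315:385,::-1],None,fx=11,fy=11,interpolation=cv2.INTER_CUBIC))"
```

```text
F [[-1.59, 0.58, 1.58], [-1.96, 1.9, 1.32], [-1.78, 1.25, 1.06]] axial [-1.67 -2.24 -1.95] reader x -20.94 y -0.33 z 0.0513 t 20.1
```

View pics/s15d.png

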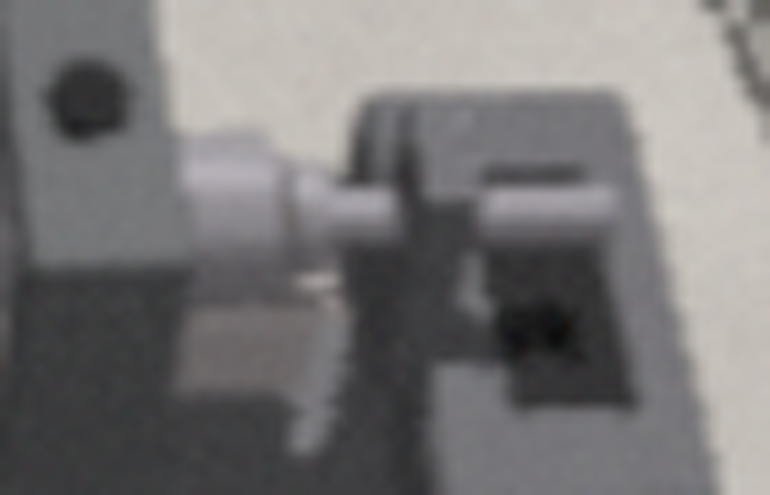

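The gap is almost closed: only a thin line at ≈287 remains. The pin is in and the disc is imminent. Going to 0.2–0.3 mm steps.

>>> step_arm --targets "0.3 0 0 0 0 0"

```text
time_s: 20.23
eef_pos: [0.5663, -0.2244, 0.0513]
eef_rot: [-0.0, 0.997, -0.08, -0.0]
wrist_force: [-1.7, 1.7, 0.4]
opening: 0.001
```

>>> step_arm --targets "0.2 0 0 0 0 0"

```text
time_s: 20.35
eef_pos: [0.5665, -0.2245, 0.0513]
eef_rot: [-0.0, 0.997, -0.08, -0.0]
wrist_force: [-1.6, 2.4, 1.1]
opening: -0.003
```

>>> step_arm --targets "0.2 0 0 0 0 0"

```text
time_s: 20.48
eef_pos: [0.5668, -0.2245, 0.0513]
eef_rot: [0.0, 0.997, -0.08, -0.0]
wrist_force: [-2.2, 1.6, 0.9]
opening: 0.002
```

```bash
python3 -c "
from h import *
rep('s16',3)"
```

```text
F [[-1.0, 1.4, -0.03], [-2.03, 1.93, 1.32], [-1.57, 0.69, 1.66]] axial [-1.21 -2.31 -1.66] reader x -20.27 y -0.32 z 0.0513 t 20.625
```

>>> step_arm --targets "0.2 0 0 0 0 0"

```text
time_s: 20.75
eef_pos: [0.5669, -0.2245, 0.0513]
eef_rot: [-0.0, 0.997, -0.08, -0.0]
wrist_force: [-2.5, 1.0, 1.1]
opening: 0.001
```

>>> step_arm --targets "0.2 0 0 0 0 0"

```text
time_s: 20.88
eef_pos: [0.567, -0.2245, 0.0513]
eef_rot: [-0.0, 0.997, -0.08, -0.0]
wrist_force: [-1.8, 1.1, 1.2]
opening: -0.001
```

>>> step_arm --targets "0.2 0 0 0 0 0"

```text
time_s: 21.0
eef_pos: [0.5672, -0.2245, 0.0513]
eef_rot: [-0.0, 0.997, -0.08, -0.0]
wrist_force: [-1.9, 1.3, 1.1]
opening: -0.004
```

```bash
python3 -c "
from h import *
rep('s17',3)"
```

```text
F [[-3.49, 2.31, 1.55], [-3.43, 1.68, 1.13], [-2.89, 1.99, 1.92]] axial [-3.81 -3.66 -3.17] reader x -19.76 y -0.33 z 0.0513 t 21.15
```

The force has risen to -3.6 N and the tool advances less than commanded: the disc is touched. Adding a little at a time.

>>> step_arm --targets "0.2 0 0 0 0 0"

```text
time_s: 21.28
eef_pos: [0.5675, -0.2246, 0.0513]
eef_rot: [-0.0, 0.997, -0.08, -0.0]
wrist_force: [-2.9, 0.9, 1.5]
opening: 0.0
```

```bash
python3 -c "
from h import *
rep('s18',3)"
```

```text
F [[-2.74, 1.6, 2.04], [-3.44, 0.93, 1.44], [-2.57, 0.87, 1.57]] axial [-2.96 -3.54 -2.68] reader x -19.48 y -0.32 z 0.0513 t 21.425
```

>>> step_arm --targets "0.2 0 0 0 0 0"

```text
time_s: 21.55
eef_pos: [0.5677, -0.2247, 0.0513]
eef_rot: [-0.0, 0.997, -0.08, -0.0]
wrist_force: [-2.5, 1.6, 1.4]
opening: 0.001
```

>>> step_arm --targets "0.2 0 0 0 0 0"

```text
time_s: 21.68
eef_pos: [0.5679, -0.2247, 0.0513]
eef_rot: [-0.0, 0.997, -0.08, -0.0]
wrist_force: [-2.0, 1.9, 1.7]
opening: -0.001
```

```bash
python3 -c "
from h import *
rep('s19',3)"
```

```text
F [[-2.23, 1.33, 1.17], [-1.88, 1.26, 1.47], [-2.07, 1.77, 1.34]] axial [-2.42 -2.05 -2.32] reader x -19.06 y -0.32 z 0.0513 t 21.825
```

It slid on, so that was only stick friction and not yet the disc.

>>> step_arm --targets "0.3 0 0 0 0 0"

```text
time_s: 21.95
eef_pos: [0.5682, -0.2247, 0.0513]
eef_rot: [-0.0, 0.997, -0.08, -0.0]
wrist_force: [-3.1, 1.0, 0.9]
opening: 0.004
```

>>> step_arm --targets "0.2 0 0 0 0 0"

```text
time_s: 22.08
eef_pos: [0.5684, -0.2248, 0.0513]
eef_rot: [-0.0, 0.997, -0.08, -0.0]
wrist_force: [-3.3, 1.6, 1.6]
opening: -0.001
```

>>> step_arm --targets "0.2 0 0 0 0 0"

```text
time_s: 22.2
eef_pos: [0.5686, -0.2248, 0.0513]
eef_rot: [-0.0, 0.997, -0.08, -0.0]
wrist_force: [-2.7, 2.4, 1.8]
opening: 0.001
```

```bash
python3 -c "
from h import *
rep('s20',3)
c=load('s20');cv2.imwrite('pics/s20d.png',cv2.resize(c['image'][265:310,315:385,::-1],None,fx=11,fy=11,interpolation=cv2.INTER_CUBIC))"
```

```text
F [[-2.72, 0.99, 1.76], [-2.82, 0.93, 1.47], [-3.19, 1.32, 0.9]] axial [-2.84 -2.93 -3.36] reader x -18.38 y -0.33 z 0.0513 t 22.35
```

View pics/s20d.png

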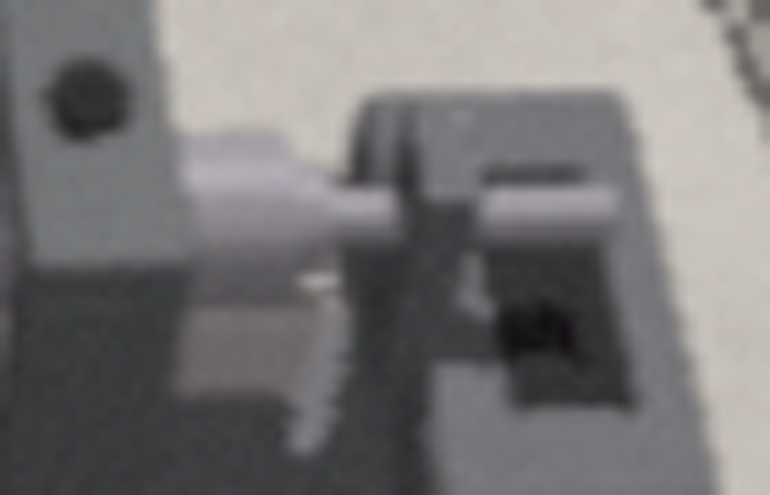

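The gap has vanished in the image. Force is about -3 N and slowly rising. Continuing in 0.2 mm steps.

>>> step_arm --targets "0.2 0 0 0 0 0"

```text
time_s: 22.48
eef_pos: [0.5688, -0.2248, 0.0513]
eef_rot: [-0.0, 0.997, -0.08, -0.0]
wrist_force: [-3.1, 1.8, 1.0]
opening: -0.002
```

>>> step_arm --targets "0.2 0 0 0 0 0"

```text
time_s: 22.6
eef_pos: [0.5688, -0.2248, 0.0513]
eef_rot: [-0.0, 0.997, -0.08, -0.0]
wrist_force: [-3.0, 1.3, 2.0]
opening: -0.001
```

```bash
python3 -c "
from h import *
rep('s21',3)"
```

```text
F [[-4.22, 1.75, 2.07], [-5.22, 1.7, 2.09], [-4.8, 1.25, 2.53]] axial [-4.44 -5.42 -4.94] reader x -18.18 y -0.34 z 0.0513 t 22.75
```

>>> step_arm --targets "0.2 0 0 0 0 0"

```text
time_s: 22.88
eef_pos: [0.5688, -0.2248, 0.0512]
eef_rot: [-0.0, 0.997, -0.08, -0.0]
wrist_force: [-4.3, 2.8, 3.7]
opening: -0.001
```

```bash
python3 -c "
from h import *
rep('s22',3)"
```

```text
F [[-5.68, 1.49, 2.9], [-5.76, 1.76, 2.3], [-4.51, 2.46, 2.78]] axial [-5.85 -5.97 -4.84] reader x -18.19 y -0.31 z 0.0512 t 23.025
```

Position has stalled at x = -18.2 while the force grows: this is the disc. Pressing a bit more, toward about 8 N total.

>>> step_arm --targets "0.2 0 0 0 0 0; 0.2 0 0 0 0 0"

```text
time_s: 23.28
eef_pos: [0.5688, -0.2248, 0.0513]
eef_rot: [-0.0, 0.997, -0.08, -0.001]
wrist_force: [-5.4, 1.1, 3.7]
opening: 0.003
```

```bash
python3 -c "
from h import *
rep('s23',3)"
```

```text
F [[-5.74, 1.91, 3.49], [-6.34, 2.27, 3.3], [-5.38, 1.6, 3.81]] axial [-5.97 -6.62 -5.56] reader x -18.19 y -0.29 z 0.0512 t 23.425
```

>>> step_arm --targets "0.2 0 0 0 0 0; 0.3 0 0 0 0 0"

```text
time_s: 23.68
eef_pos: [0.5689, -0.2248, 0.0513]
eef_rot: [-0.0, 0.997, -0.08, -0.001]
wrist_force: [-7.6, 2.1, 4.9]
opening: 0.001
```

```bash
python3 -c "
from h import *
rep('s24',3)"
```

```text
F [[-8.01, 1.27, 5.08], [-7.41, 2.98, 4.3], [-7.23, 1.94, 4.49]] axial [-8.11 -7.79 -7.45] reader x -18.18 y -0.3 z 0.0512 t 23.825
```

Total axial is 7.8 N, so about 4–6 N on the disc after friction. Holding for about a second.

>>> step_arm --targets "0 0 0 0 0 0; 0 0 0 0 0 0; 0 0 0 0 0 0; 0 0 0 0 0 0"

```text
time_s: 24.32
eef_pos: [0.5689, -0.2248, 0.0513]
eef_rot: [-0.0, 0.997, -0.08, -0.001]
wrist_force: [-7.5, 2.0, 4.1]
opening: 0.001
```

>>> step_arm --targets "0 0 0 0 0 0; 0 0 0 0 0 0; 0 0 0 0 0 0; 0 0 0 0 0 0; 0 0 0 0 0 0; 0 0 0 0 0 0"

```text
time_s: 25.08
eef_pos: [0.5688, -0.2248, 0.0512]
eef_rot: [-0.0, 0.997, -0.08, -0.001]
wrist_force: [-6.3, 2.3, 4.0]
opening: 0.001
```

```bash
python3 -c "
from h import *
rep('s25',3)"
```

```text
F [[-6.91, 2.71, 5.3], [-7.52, 1.55, 5.8], [-7.65, 2.16, 4.46]] axial [-7.25 -7.67 -7.9 ] reader x -18.19 y -0.3 z 0.0512 t 25.225
```

The tool also bears down by about 4.5 N, which inflates friction and takes force off the disc. I'll ease that by raising the tool slightly, in small steps.

>>> step_arm --targets "0 0 -0.2 0 0 0; 0 0 -0.3 0 0 0; 0 0 -0.3 0 0 0"

```text
time_s: 25.6
eef_pos: [0.5688, -0.2248, 0.0513]
eef_rot: [-0.0, 0.997, -0.08, -0.001]
wrist_force: [-6.6, 2.9, 2.7]
opening: -0.0
```

```bash
python3 -c "
from h import *
rep('s26',3)"
```

```text
F [[-5.84, 2.35, 2.86], [-6.22, 1.21, 3.29], [-6.35, 1.68, 2.33]] axial [-6.14 -6.33 -6.54] reader x -18.18 y -0.29 z 0.0513 t 25.75
```

>>> step_arm --targets "0 0 -0.2 0 0 0; 0 0 -0.4 0 0 0; 0.2 0 -0.5 0 0 0; 0.4 0 -0.5 0 0 0; 0.4 0 -0.5 0 0 0"

```text
time_s: 26.38
eef_pos: [0.5689, -0.2248, 0.0513]
eef_rot: [-0.0, 0.997, -0.08, -0.001]
wrist_force: [-7.6, 2.0, 0.2]
opening: -0.001
```

```bash
python3 -c "
from h import *
rep('s27',3)"
```

```text
F [[-6.23, 1.26, 1.58], [-6.33, 1.17, 0.85], [-6.51, 1.5, 0.75]] axial [-6.35 -6.44 -6.66] reader x -18.18 y -0.27 z 0.0513 t 26.525
```

Bearing is now about 1 N, axial 6.5 N, and the position hasn't moved: truly on the disc. Adding a touch more and holding for over a second.

>>> step_arm --targets "0.2 0 -0.1 0 0 0; 0.4 0 -0.3 0 0 0; 0.4 0 -0.3 0 0 0; 0.4 0 -0.3 0 0 0"

```text
time_s: 27.02
eef_pos: [0.5689, -0.2248, 0.0513]
eef_rot: [-0.0, 0.997, -0.08, -0.002]
wrist_force: [-6.7, 0.6, 0.6]
opening: 0.002
```

>>> step_arm --targets "0.2 0 -0.1 0 0 0; 0.2 0 -0.1 0 0 0; 0.2 0 -0.1 0 0 0; 0.2 0 -0.1 0 0 0; 0.2 0 -0.1 0 0 0; 0.2 0 -0.1 0 0 0; 0.2 0 -0.1 0 0 0; 0.2 0 -0.1 0 0 0"

```text
time_s: 28.02
eef_pos: [0.5688, -0.2248, 0.0514]
eef_rot: [-0.0, 0.997, -0.08, -0.002]
wrist_force: [-7.6, 1.4, 0.3]
opening: 0.002
```

```bash
python3 -c "
from h import *
rep('s28',4)"
```

```text
F [[-6.88, 1.22, 0.69], [-7.68, 0.87, -0.66], [-7.06, 1.8, -0.35], [-7.19, 1.3, 0.25]] axial [-6.98 -7.72 -7.25 -7.3 ] reader x -18.18 y -0.25 z 0.0514 t 28.225
```

The press was held for about 1.2 s at 7.3 N total with no bearing down, leaving about 4.5–6 N on the disc. Now backing off straight, then up.

>>> step_arm --targets "-0.5 0 0 0 0 0; -1 0 0 0 0 0; -2 0 0 0 0 0; -4 0 0 0 0 0; -8 0 0 0 0 0; -14 0 0 0 0 0; -22 0 0 0 0 0; -30 0 0 0 0 0"

```text
time_s: 29.22
eef_pos: [0.5405, -0.2203, 0.0525]
eef_rot: [0.0, 0.997, -0.08, 0.0]
wrist_force: [0.7, 0.1, -0.2]
opening: 0.003
```

>>> step_arm --targets "-5 0 -20 0 0 0; -20 0 -50 0 0 0; -40 0 -80 0 0 0; -55 0 -110 0 0 0; -60 0 -130 0 0 0; -60 0 -130 0 0 0; -60 0 -130 0 0 0"

```text
time_s: 30.1
eef_pos: [0.4815, -0.2105, 0.1816]
eef_rot: [-0.0, 0.997, -0.08, -0.0]
wrist_force: [0.3, 1.0, 0.4]
opening: 0.001
```

```bash
python3 -c "
from h import *
rep('s29',2); cam('wrist','w29'); cam('scene','c29')
c=load('s29');cv2.imwrite('pics/s29d.png',cv2.resize(c['image'][265:310,315:385,::-1],None,fx=11,fy=11,interpolation=cv2.INTER_CUBIC))"
```

```text
F [[0.03, -0.54, -0.49], [0.93, 0.08, 0.02]] axial [0.11 0.9 ] reader x -106.87 y 0.03 z 0.1812 t 30.2
```

View pics/s29c.png

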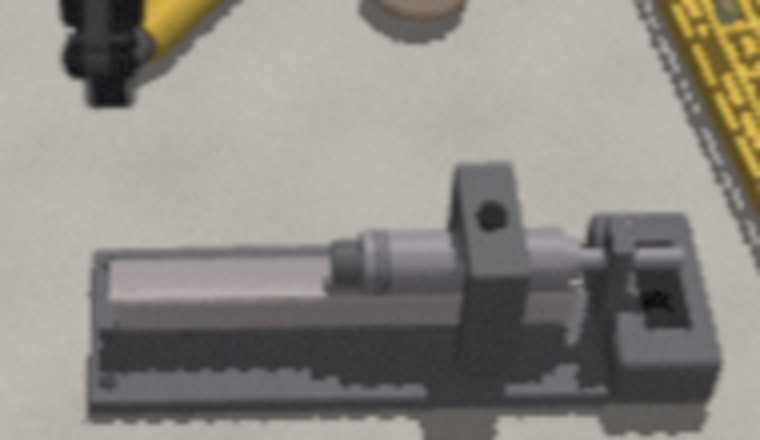

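View pics/s29d.png

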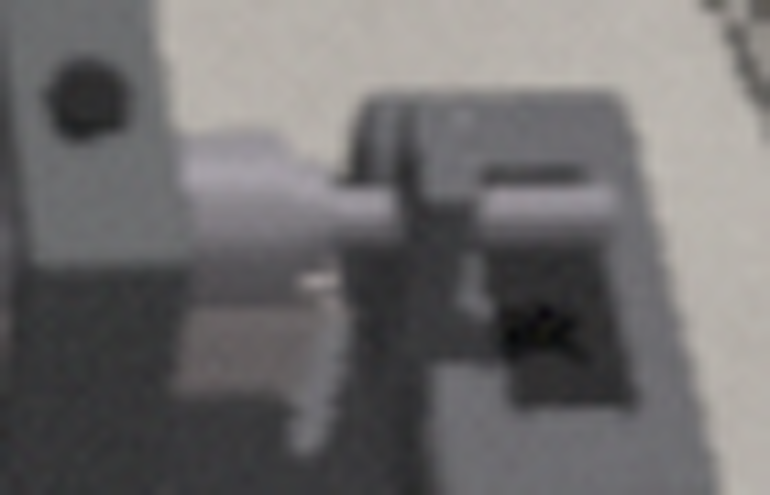

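View pics/w29.png

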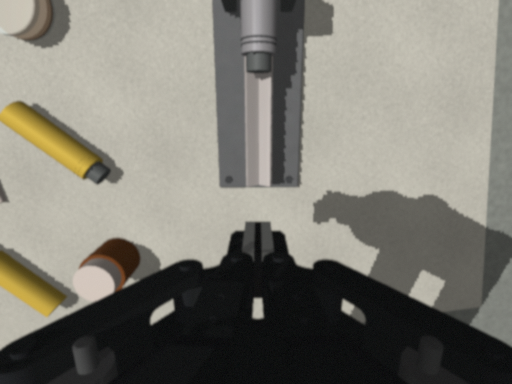

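View pics/c29.png

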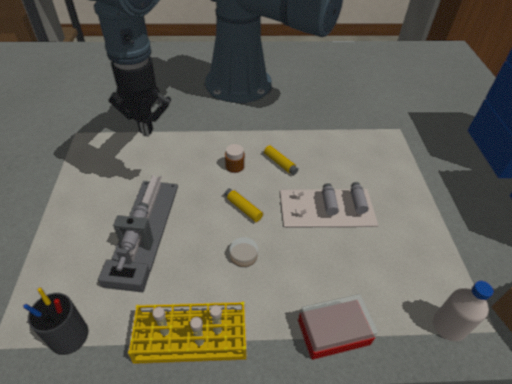

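The foot still sits on the disc, with no gap at crop u≈287. The cartridge lies straight through the arch, everything else is in place and the tool is clear. Handing in.

```bash
python3 -c "
from h import *
print(ctrl.get_obs()['time_s']); print(ticket.hand_in())"
```

```text
30.3
the job is handed in; nothing more can be done
None
```

The long cartridge is in the reader with its foot against the stop, released, and I handed the job in at 30.3 s. The hand-in gives no verdict, so what follows rests on my own readings.

- **Laying in:** I took it from the rack and set it in the groove about 30 mm short of the arch, foot towards the stop. It touched down at the height I had predicted.
- **Sliding and contact:** I pushed the cap with shut fingers, slowing to 0.2 mm steps near the stop. About 1 mm early, a rise to 3.6 N looked like the disc but was only stick friction, because it then slid on. The real contact was at about reader x = 103 mm, where the tool stopped advancing while the force grew.
- **Pressing:** During the first press the tool also bore down by about 4.5 N, which adds friction and takes force off the disc. I removed that and held again for about 1.2 s at about 7.3 N along the groove.
- **Force on the disc:** I estimate 4–6 N after friction; it was not measured directly. The highest total I read along the groove was about 8 N, under the 15 N limit.
- **Last checks:** After backing off, the side view shows no gap between foot and disc. In the last pictures the cartridge lies straight in the groove, the tool is clear, and the short cartridges, jar, dishes and yellow look-alikes look unmoved by eye. I could not measure the force on the sensing pin.

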